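# Nest the salt dippers and tare the scale for the pot

### The arm

A 6-joint arm with a two-finger parallel gripper is mounted at the origin on the work surface. World frame = base frame: x ahead of the robot, y to its left, z up, the work surface at z = 0. Lengths are in m, angles in rad, forces in N, time in s.
With the tool pointing down it reaches from about 0.25 to 0.725 m from the base axis. Payload 4 kg.
Tool frame: the origin (TCP) lies midway between the tips of the shut fingers; the grasp point (between the pads) lies 19 mm behind it; z points along the fingers, y is the direction in which the jaws open and shut (so a half turn about z gives the same grasp; the last joint's range is limited). The gripper opens to 85 mm and grips with 20 to 120 N. Pads are 22 mm wide; open, the fingers measure 114 mm over their backs; the gripper's body (76 mm by 85 mm) begins 54 mm behind the grasp point. The pads swing forward as they close: fully open they stand 13 mm farther back than shut.
Start: joints at [1.143, 0.241, 0.005, 1.335, 0, 1.571], TCP at [0.207, 0.455, 0.231] pointing down, gripper open.
Joint ranges: [-2.72, 2.72], [-1.05, 1.87], [-1.09, 1.28], [-1.99, 2.15], [-1.42, 1.44], [-3.14, 3.14]. Speed limits (rad/s): [2.79, 2.79, 3.14, 3.14, 3.14, 3.14].

### API

Orientations are given as a unit quaternion [x, y, z, w].
In Python, from workcell import get_obs, camera, camera_model, job_done, masks_of gives the robot as it stands.
- The arm moves only by the tool jog_arm, never from a script. Its argument "deltas" is a list that holds one entry, the list of rows, each a list of 7 numbers: the shift along the tool's x, y, z in mm, then the turn, a rotation vector about the tool's x, y, z in degrees, then the finger opening in mm, from 0 to 85.4. A call has 1 to 5 rows; each row shifts and turns the pose as measured when the row begins, along the tool's axes as they then stand; what a row does not reach is not made up. A row lasts 1/10 s, in which the tool goes at most 50 mm and 8.59 degrees, less where a joint would pass 70% of its speed; a pose out of reach is approached as far as the arm can. A call with a gripper value outside its range is refused whole. The fingers move at their own pace and stop on an object; the grip force is fixed at half the most. Time passes only in rows, so rows that do not move let the fingers close. It gives the time, the measured TCP pose, the force and the opening at its end, in the units of the state.
- get_obs(): the state, without advancing time (a new reading comes with each control period).
- camera(name): name is "side" or "top"; returns the picture (384x512x3 uint8, red, green, blue); there is no depth.
- camera_model(name): a dict with "fovy" (degrees; the focal length in pixels is half the picture's height over the tangent of half this angle, whatever the lens; pixels are square), "cx", "cy" (the principal point, pixels), "k1" (the pictures are not rectified: a ray, as slopes to the right and down, at radius r is drawn at 1 + k1 r^2 times it, then the intrinsics apply), "pose" (4x4, takes a point from camera to world coordinates). Camera axes: x right, y down, z forward; pixel columns grow to the right and rows downward; lengths in m; the calibration is good to about 2 mm. A picture is of the moment at which its call begins. camera_model takes no time and is no camera call.
- job_done(): hands the job in, once; it reports no verdict.
Trained networks look in the newest picture that a camera, given by its name, has taken for a name from the list of things; names that differ only in an ending like _2 or _b are one class to them, and where a whole thing is asked for, a point or a joint stands for the part that bears it (a point fixed in the world has none). Each returns a list of dicts, best first, with "conf" (0 to 1); they miss things now and then, are a little off and sometimes report something else, mostly with a low value. They report only what shows in the picture. A call takes as long as a camera call. They do not tell look-alikes from the thing itself.
- masks_of(target, camera): "pixels" (384x512 bool, what is visible of it) and "at" ([column, row] in pixels, amid what is visible of it).
The state is a dict: "clock": time; "joint_pos": joint angles; "joint_vel": joint speeds; "tau": joint torques, N m; "eef_pos": TCP position; "tool_rot": TCP orientation; "ft_force": force on the tool from outside, world axes, zero at the start; "ft_torque": the same for the moment, N m; "grip_width": finger opening in m.
Only numpy, scipy, OpenCV 4.12 (cv2) and the standard library are available. Lean on these libraries where they do the work, as an engineer would, in place of code of your own. Each camera call takes 0.05 s, during which the arm holds its last target. There are 200 camera calls.

### The job

Get the dial scale ready for weighing bath salts into the white pot: take the big white dipper off the scale and stand it in the middle of the round cork mat, then nest the other dippers in it by size, each sitting flat on the floor of the next larger one, with the handles fanned out so that about two fingers' width is left between any two handle ends. Stand the pot upright in the middle of the scale's platter and, with the pot on it, turn the tare knob until the pointer reads zero (over the red mark). Leave the toothbrush cup, the tweezer tray and the soap bottle where they are.

Things in the scene. Friction and masses are not known exactly. Their poses are not given: they have to be found in the camera images.
- dipper1: white long-handled dipper, 160 g: round bowl 132 mm across, 50 mm high, wall 3, floor 6 mm. Level handle 16 mm wide, 10 thick, at 47 to 57 mm height, ends 135 mm from the bowl's axis; pinch it 95 to 100 mm from the axis. Origin: centre of underside; +x along handle, +z up. Starts on the platter.
- dipper1_end (a point): near the end of the white dipper's handle: 120 mm from the bowl's axis, 52 mm above its foot. Nested, each dipper sits 6 mm above the next, so a handle laid over the one below cannot seat
- dipper2: blue long-handled dipper, 130 g: round bowl 110 mm across, 50 mm high, wall 3, floor 6 mm. Level handle 16 mm wide, 10 thick, at 47 to 57 mm height, ends 135 mm from the bowl's axis; pinch it 95 to 100 mm from the axis. Origin: centre of underside; +x along handle, +z up. May be absent.
- dipper2_end (a point): near the end of the blue dipper's handle: 120 mm from the bowl's axis, 52 mm above its foot. Nested, each dipper sits 6 mm above the next, so a handle laid over the one below cannot seat
- dipper3: green long-handled dipper, 100 g: round bowl 88 mm across, 50 mm high, wall 3, floor 6 mm. Level handle 16 mm wide, 10 thick, at 47 to 57 mm height, ends 135 mm from the bowl's axis; pinch it 95 to 100 mm from the axis. Origin: centre of underside; +x along handle, +z up. May be absent.
- dipper3_end (a point): near the end of the green dipper's handle: 120 mm from the bowl's axis, 52 mm above its foot. Nested, each dipper sits 6 mm above the next, so a handle laid over the one below cannot seat
- dipper4: orange long-handled dipper, 80 g: round bowl 66 mm across, 50 mm high, wall 3, floor 6 mm. Level handle 16 mm wide, 10 thick, at 47 to 57 mm height, ends 135 mm from the bowl's axis; pinch it 95 to 100 mm from the axis. Origin: centre of underside; +x along handle, +z up. May be absent.
- dipper4_end (a point): near the end of the orange dipper's handle: 120 mm from the bowl's axis, 52 mm above its foot. Nested, each dipper sits 6 mm above the next, so a handle laid over the one below cannot seat
- dipper5: red long-handled dipper, 60 g: round bowl 44 mm across, 50 mm high, wall 3, floor 6 mm. Level handle 16 mm wide, 10 thick, at 47 to 57 mm height, ends 135 mm from the bowl's axis; pinch it 95 to 100 mm from the axis. Origin: centre of underside; +x along handle, +z up. May be absent.
- dipper5_end (a point): near the end of the red dipper's handle: 120 mm from the bowl's axis, 52 mm above its foot. Nested, each dipper sits 6 mm above the next, so a handle laid over the one below cannot seat
- mat: round cork mat, 170 mm diameter, 6 mm thick, fixed to the counter; origin at the centre of its underside
- scale: white dial scale, 170 x 270 mm, body 44 mm high, fixed to the counter; origin at the centre of its underside, the platter's centre at y = -63 mm, the dial's centre at y = +76 mm. The load sinks the platter about 5 mm per kg and turns the pointer clockwise 2.8 rad per kg
- platter_top (a point): centre of the top face of the scale's round steel platter, 140 mm diameter, 64 mm above the counter when empty; sinks with the load
- tare_knob (a point): on the upright axis of the black round tare knob in the middle of the dial, at a good height to grip it (76 mm above the counter). Knob 38 mm diameter, 30 mm tall, its top 11 mm above this point; it turns the whole dial card below it (102 mm diameter)
- zero_mark (a point): middle of the long red zero mark on the dial card, 42 mm from the dial's axis; turns with the knob
- pointer_tip (a point): tip of the blue pointer, 42 mm from the dial's axis; reads zero when it lies over the red mark
- tare (a joint): turn of the tare knob and its dial card, rad, growing clockwise seen from above; -1.5 to 3.6; stiff (0.04 N m), stays where it is left
- pointer (a joint): turn of the pointer, rad, growing clockwise seen from above from the same direction as the tare joint; 0 with the scale empty. The scale reads zero when the pointer and tare joints are equal
- pot: white ceramic pot for the salts, straight and round, 60 mm diameter, rim 72 mm above its foot, its hinged lid shut; 93 mm high over the lid's steel knob; 0.4 to 0.65 kg. Origin: centre of the underside; the hinge sticks out 6 mm on the +x side; +z up. Grip it round the body, fingers on the y sides
- brush_cup: clear plastic toothbrush cup, 72 mm diameter, 95 mm high, a bystander; origin at the centre of its foot
- tweezer_tray: white tray 130 x 60 mm with chrome tweezers, a bystander; origin under its centre
- dispenser: green soap bottle, 64 mm diameter, 150 mm high, a bystander; origin at the centre of its foot
Things that resemble listed ones, but are neither listed nor needed, are in the scene too. Leave any yellow look-alike of the dipper3 alone.

How it is judged:
On the way, in this order (a step that is already met when the one before it is completed fails the run):
1. the big white dipper is off the scale (horizontal distance between dipper1 and platter_top above 0.14 m), for 0.2 s.
2. the pot stands on the scale's platter, let go (horizontal distance between pot and platter_top below 0.03 m and z of pot in the frame of platter_top between -0.003 and 0.004 m and angle between pot's own z axis and vertical below 0.06 rad and linear speed of pot below 0.03 m/s and contact force between the fingers and pot below 0.3 N), for 0.3 s.
3. the pointer reads zero with the pot on the scale (horizontal distance between pot and platter_top below 0.03 m and z of pot in the frame of platter_top between -0.003 and 0.004 m and angle between pot's own z axis and vertical below 0.06 rad and linear speed of pot below 0.03 m/s and horizontal distance between pointer_tip and zero_mark below 0.003 m), for 0.2 s.
At the end, for the whole second after the job is handed in: White dipper upright within 30 mm of the mat's centre; each other one flat on the next larger one's floor, dipperN_end sites over 38 mm apart pairwise; pot upright within 30 mm of the platter's centre; pointer tip within 3 mm of the red mark's middle; all at rest (all of step 3 and horizontal distance between dipper1 and mat below 0.03 m and height (world z) of dipper1 between 0.003 and 0.01 m and angle between each of dipper1, dipper2, dipper3, dipper4, dipper5's own z axis and vertical below 0.08 rad and linear speed of each of dipper1, dipper2, dipper3, dipper4, dipper5 below 0.03 m/s and z of dipper2 in the frame of dipper1 between 0.0035 and 0.009 m and horizontal distance between dipper2 and dipper1 below 0.011 m and horizontal distance between each of dipper2_end, dipper3_end, dipper4_end, dipper5_end and dipper1_end above 0.038 m and z of dipper3 in the frame of dipper1 between 0.0035 and 0.015 m and horizontal distance between dipper3 and dipper1 below 0.022 m and z of dipper4 in the frame of dipper1 between 0.0035 and 0.021 m and horizontal distance between dipper4 and dipper1 below 0.033 m and z of dipper5 in the frame of dipper1 between 0.0035 and 0.027 m and horizontal distance between dipper5 and dipper1 below 0.044 m and z of dipper3 in the frame of dipper2 between 0.0035 and 0.009 m and horizontal distance between dipper3 and dipper2 below 0.011 m and horizontal distance between each of dipper3_end, dipper4_end, dipper5_end and dipper2_end above 0.038 m and z of dipper4 in the frame of dipper2 between 0.0035 and 0.015 m and horizontal distance between dipper4 and dipper2 below 0.022 m and z of dipper5 in the frame of dipper2 between 0.0035 and 0.021 m and horizontal distance between dipper5 and dipper2 below 0.033 m and z of dipper4 in the frame of dipper3 between 0.0035 and 0.009 m and horizontal distance between dipper4 and dipper3 below 0.011 m and horizontal distance between each of dipper4_end, dipper5_end and dipper3_end above 0.038 m and z of dipper5 in the frame of dipper3 between 0.0035 and 0.015 m and horizontal distance between dipper5 and dipper3 below 0.022 m and z of dipper5 in the frame of dipper4 between 0.0035 and 0.009 m and horizontal distance between dipper5 and dipper4 below 0.011 m and horizontal distance between dipper5_end and dipper4_end above 0.038 m); the robot touches nothing.
It fails at once if a bystander (toothbrush cup, tweezer tray, soap bottle) is moved more than 25 mm (distance of any of brush_cup, tweezer_tray, dispenser from where it was at the start of the episode above 0.025 m).
Of dipper2, dipper3, dipper4, dipper5 only 3 to 4 are there at a start; the rules pass over those that are not, and their reading is None.
At some moment in a run one of dipper2, dipper3, dipper4, dipper5 may be knocked a few centimetres aside while the robot is not near it.
Once in a run the grip may slacken for a moment while it holds something.
It also fails if it takes over 208 s, if anything falls off the work surface, if the arm or the gripper's body presses on something with over 40 N, if the wrist force passes 120 N, or if a joint passes its speed limit or range.

## Working session

There is one attempt and no reset: what is moved stays moved. The work goes in short steps, Python scripts to look and compute and a tool call to move; the robot and the scene stay as the last step left them, time stands still between calls to the robot, and variables do not carry over. Pictures are saved under pics/ and viewed, about 12 in all and at most 16, crops included, and the job is handed in when it is done.

Besides the shell and the picture viewer there is one more tool, called after ">>>" by a JSON object that holds its "method" and its "body", one argument or row to a line. jog_arm: Moves the arm, as the interface text tells. Its arguments: {"type":"object","properties":{"deltas":{"type":"array"}},"required":["deltas"]}

```bash
mkdir -p pics; ls; python3 - <<'E'
from workcell import *
import cv2,numpy as np
o=get_obs();print({k:np.round(v,3) for k,v in o.items()})
for c in("side","top"):
    m=camera_model(c);print(c,m["fovy"],m["cx"],m["cy"],m["k1"],np.round(m["pose"],3).tolist())
    im=camera(c)[:,:,::-1]
    cv2.imwrite(f"pics/{c}0.png",cv2.resize(im,(800,600),interpolation=cv2.INTER_CUBIC))
E
```

```text
pics
{'clock': np.float64(0.0), 'joint_pos': array([1.143, 0.241, 0.004, 1.335, 0.   , 1.571]), 'joint_vel': array([0.001, 0.   , 0.001, 0.001, 0.   , 0.001]), 'tau': array([-1.0000e-03, -3.7232e+01,  2.5241e+01,  1.7000e-02, -0.0000e+00,
       -0.0000e+00]), 'eef_pos': array([0.207, 0.454, 0.23 ]), 'tool_rot': array([ 0.212,  0.977, -0.001, -0.   ]), 'ft_force': array([ 0.644, -0.001,  0.411]), 'ft_torque': array([ 0.038, -0.013, -0.031]), 'grip_width': np.float64(0.085)}
side 56.83022116967001 256.77654624836225 191.67396502245037 -0.06428000151625403 [[0.946, -0.178, 0.271, 0.17], [-0.324, -0.499, 0.804, -0.904], [-0.008, -0.848, -0.53, 0.741], [0.0, 0.0, 0.0, 1.0]]
top 51.77820835035628 251.45362692753957 185.5857210758441 -0.044228011438198246 [[0.009, -0.988, 0.153, 0.282], [-1.0, -0.008, 0.007, 0.055], [-0.006, -0.153, -0.988, 1.5], [0.0, 0.0, 0.0, 1.0]]
```

View pics/top0.png

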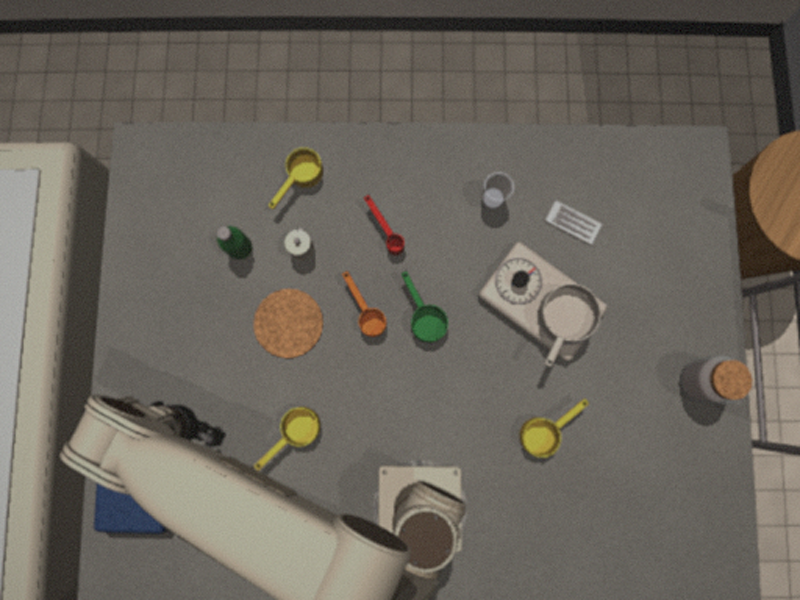

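View pics/side0.png

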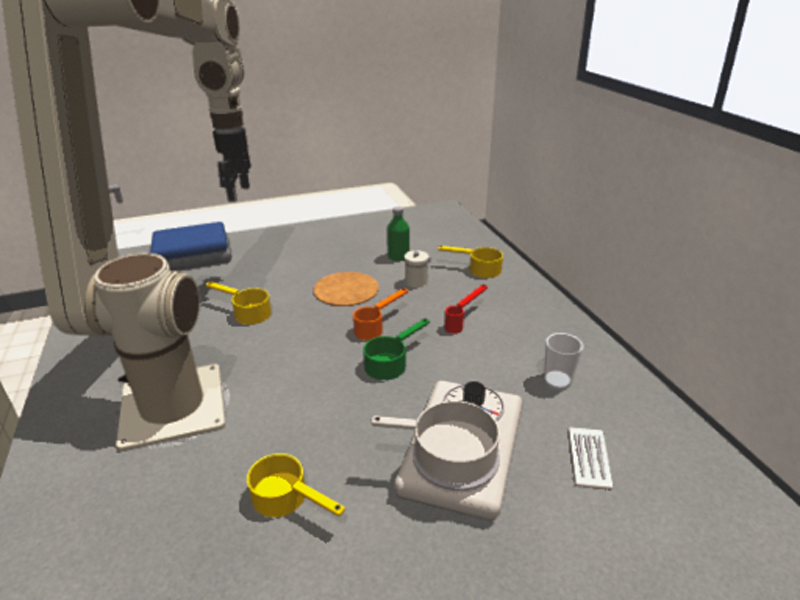

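```bash
cat > h.py <<'E'
import numpy as np,cv2
from workcell import *
from scipy.optimize import minimize
from scipy.spatial.transform import Rotation as Rn
CM={c:camera_model(c) for c in("side","top")}
def proj(c,P):
    m=CM[c];T=np.array(m["pose"]);p=(np.atleast_2d(P)-T[:3,3])@T[:3,:3]
    s=p[:,:2]/p[:,2:];f=192/np.tan(np.radians(m["fovy"]/2))
    return s*(1+m["k1"]*(s**2).sum(1,keepdims=True))*f+[m["cx"],m["cy"]]
def unproj(c,uv,z):
    m=CM[c];T=np.array(m["pose"]);f=192/np.tan(np.radians(m["fovy"]/2))
    d=(np.array(uv,float)-[m["cx"],m["cy"]])/f;s=d.copy()
    for _ in range(10): s=d/(1+m["k1"]*(s@s))
    r=T[:3,:3]@[*s,1];return T[:3,3]+r*(z-T[2,3])/r[2]
A=np.linspace(0,2*np.pi,40)
def cyl(r,z0,z1,n=(0,0)): return np.vstack([np.c_[n[0]+r*np.cos(A),n[1]+r*np.sin(A),0*A+z] for z in(z0,z1)])
def box(x0,x1,w,z0,z1): return np.array([[x,y,z] for x in(x0,x1) for y in(-w/2,w/2) for z in(z0,z1)])
DR=dict(dipper1=.066,dipper2=.055,dipper3=.044,dipper4=.033,dipper5=.022)
def parts(n):
    if n in DR: return [cyl(DR[n],0,.05),box(DR[n]-.003,.135,.016,.047,.057)]
    if n=="mat": return [cyl(.085,0,.006)]
    if n=="pot": return [cyl(.030,0,.072),cyl(.006,.072,.093),box(.028,.036,.012,.06,.072)]
    if n=="scale": return [np.array([[x,y,z] for x in(-.085,.085) for y in(-.135,.135) for z in(0,.044)]),cyl(.07,.044,.064,(0,-.063)),cyl(.019,.05,.087,(0,.076))]
def place(P,q):
    c,s=np.cos(q[3]),np.sin(q[3]);return P@np.array([[c,s,0],[-s,c,0],[0,0,1]])+q[:3]
def sil(c,n,q):
    im=np.zeros((768,1024),np.uint8)
    for P in parts(n):
        h=cv2.convexHull(proj(c,place(P,q)).astype(np.float32))
        cv2.fillConvexPoly(im,np.round((h*2+.5)*16).astype(np.int32),255,cv2.LINE_AA,4)
    return cv2.resize(im,(512,384),interpolation=cv2.INTER_AREA)/255.
def iou(n,q,M):
    t=0
    for c,m in M.items():
        s=sil(c,n,q);t+=np.minimum(s,m).sum()/np.maximum(s,m).sum()
    return t/len(M)
def fit(n,q0,M,free=(0,1,2,3),yaws=8):
    q0=np.array(q0,float);best=None;free=list(free);sc=np.array([.01,.01,.005,.15])
    for k in range(yaws):
        q=q0.copy();q[3]+=k*2*np.pi/yaws
        v=iou(n,q,M)
        if best is None or v>best[0]: best=(v,q)
    q=best[1]
    for _ in range(2):
        def f(x):
            p=q.copy();p[free]=p[free]+x*sc[free];return -iou(n,p,M)
        S=np.vstack([np.zeros(len(free)),np.eye(len(free))])
        r=minimize(f,np.zeros(len(free)),method="Nelder-Mead",options=dict(initial_simplex=S,xatol=.01,fatol=1e-5,maxiter=150))
        q=q.copy();q[free]+=r.x*sc[free]
    q[3]=(q[3]+np.pi)%(2*np.pi)-np.pi
    return q,-r.fun
HUE=dict(dipper3=(45,85),dipper4=(6,16),dipper5=(172,5),mat=(6,18))
def cands(n,c):
    "candidate masks in newest picture; yellow look-alikes dropped by mean hue"
    return masks_of(n,c)
def grab(): return {c:camera(c) for c in("side","top")}
def to(x,y,z,yaw=None):
    "print tool-frame shift mm and yaw turn (deg about tool z) to bring TCP there; yaw=world angle of tool y (mod 180)"
    o=get_obs();R=Rn.from_quat(o["tool_rot"]);d=R.inv().apply(np.array([x,y,z])-o["eef_pos"])*1000
    ty=R.as_matrix()[:,1];cur=np.arctan2(ty[1],ty[0]);t=None
    if yaw is not None: t=np.degrees((cur-yaw+np.pi/2)%np.pi-np.pi/2)
    print("t",round(float(o["clock"]),2),"tcp",np.round(o["eef_pos"],4),"cur toolY deg",np.degrees(cur).round(1),"q6",o["joint_pos"][5].round(2),"w",o["grip_width"].round(4))
    print("shift now:",d.round(1),"tool-z turn:",t)
    if t is not None:
        R2=R*Rn.from_rotvec([0,0,np.radians(t)]);print("shift after turn:",(R2.inv().apply(np.array([x,y,z])-o["eef_pos"])*1000).round(1), "rotfix",R.as_matrix()[:,2].round(3))
E
cat > m0.py <<'E'
from h import *
G=grab()
D={}
for n in("mat","scale","pot","dipper1","dipper2","dipper3","dipper4","dipper5"):
    D[n]={c:masks_of(n,c) for c in G}
    for c in G:
        for d in D[n][c]:
            px=G[c][d["pixels"]]; print(n,c,round(d["conf"],2),np.round(d["at"]),d["pixels"].sum(),np.median(px,0).astype(int), unproj(c,d["at"],.03)[:2].round(3))
import pickle;pickle.dump((G,D),open("m0.pkl","wb"))
E
python3 m0.py
```

```text
mat side 0.75 [223. 184.] 711 [218 150  83] [0.425 0.272]
mat top 0.7 [187. 202.] 1602 [152 110  75] [0.447 0.307]
scale side 0.98 [303. 302.] 2963 [154 143 137] [ 0.473 -0.364]
scale side 0.25 [255. 150.] 334 [35 65 37] [0.644 0.525]
scale top 0.7 [337. 185.] 2110 [157 148 136] [ 0.516 -0.257]
scale top 0.57 [318. 126.] 369 [111 107 106] [ 0.746 -0.191]
scale top 0.52 [235. 202.] 371 [155  94  50] [0.449 0.128]
pot side 0.56 [270. 171.] 329 [109 102  90] [0.638 0.312]
pot side 0.47 [306. 253.] 412 [162 144 138] [ 0.56 -0.2 ]
pot top 0.69 [191. 155.] 282 [167 166 152] [0.625 0.297]
dipper1 side 0.97 [311. 165.] 449 [121  95  16] [0.822 0.299]
dipper1 side 0.92 [182. 310.] 1392 [137 110  11] [ 0.178 -0.289]
dipper1 side 0.85 [235. 205.] 437 [125  55  20] [0.433 0.116]
dipper1 side 0.79 [287. 278.] 2576 [118 109 102] [ 0.466 -0.274]
dipper1 side 0.64 [159. 196.] 488 [123  96  17] [0.179 0.265]
dipper1 side 0.61 [246. 225.] 754 [31 64 34] [ 0.435 -0.008]
dipper1 side 0.5 [294. 198.] 312 [118  28  25] [0.647 0.088]
dipper1 top 0.98 [187. 275.] 617 [160 148  64] [0.179 0.298]
dipper1 top 
[... 3448 characters left out ...]
9 102] [ 0.466 -0.274]
dipper5 side 0.64 [159. 196.] 488 [123  96  17] [0.179 0.265]
dipper5 side 0.61 [246. 225.] 754 [31 64 34] [ 0.435 -0.008]
dipper5 side 0.5 [294. 198.] 312 [118  28  25] [0.647 0.088]
dipper5 top 0.98 [187. 275.] 617 [160 148  64] [0.179 0.298]
dipper5 top 0.93 [236. 203.] 381 [152  93  50] [0.444 0.123]
dipper5 top 0.88 [274. 202.] 496 [ 53 103  59] [ 0.448 -0.019]
dipper5 top 0.8 [350. 276.] 620 [156 142  62] [ 0.179 -0.297]
dipper5 top 0.64 [192. 110.] 597 [125 114  57] [0.804 0.3  ]
dipper5 top 0.63 [366. 199.] 1274 [162 151 139] [ 0.462 -0.362]
dipper5 top 0.56 [186. 204.] 1530 [153 110  75] [0.436 0.308]
dipper5 top 0.5 [248. 150.] 232 [129  46  41] [0.645 0.081]
```

```bash
cat >> h.py <<'E'
DEF=dict(dipper1=(.47,-.3),dipper3=(.44,-.02),dipper4=(.44,.12),dipper5=(.645,.085),pot=(.63,.3),mat=(.43,.29),scale=(.51,-.26))
def find(n,near=None,free=(0,1,2,3),z=0,cams=("side","top"),rad=.12,yaw0=0,yaws=8,verbose=True):
    "needs grab() just done"
    near=np.array(near if near is not None else DEF[n]);M={};ats=[]
    for c in cams:
        b=[]
        for d in masks_of("dipper1" if n in DR else n,c):
            e=np.linalg.norm(unproj(c,d["at"],z+.03)[:2]-near)
            if e<rad: b.append((e,d))
        if b:
            b=min(b,key=lambda t:t[0])[1];M[c]=b["pixels"].astype(float);ats.append(unproj(c,b["at"],z+.03)[:2])
    if not M: print(n,"not found");return None,M
    q,v=fit(n,[*ats[-1],z,yaw0],M,free,yaws)
    if verbose: print(n,"xyz",q[:3].round(4),"yaw",np.degrees(q[3]).round(1),"iou",round(v,3),list(M),"end",(q[:2]+.135*np.r_[np.cos(q[3]),np.sin(q[3])]).round(3))
    return q,M
def overlay(G,Q,fn,c,crop,s):
    im=cv2.resize(G[c][:,:,::-1],None,fx=s,fy=s,interpolation=cv2.INTER_CUBIC)
    for n,q in Q.items():
        k,_=cv2.findContours((cv2.resize(sil(c,n,q),None,fx=s,fy=s)>.5).astype(np.uint8),cv2.RETR_EXTERNAL,cv2.CHAIN_APPROX_NONE);cv2.drawContours(im,k,-1,(255,0,255),1)
    x0,y0,x1,y1=[v*s for v in crop];cv2.imwrite(fn,im[y0:y1,x0:x1])
E
python3 - <<'E'
from h import *
G=grab();Q={}
for n in("mat","pot","dipper1","dipper3","dipper4","dipper5"):
    Q[n],_=find(n,z=.06 if n=="dipper1" else 0)
a=[];
overlay(G,Q,"pics/a.png","side",(200,150,345,335),4);overlay(G,Q,"pics/b.png","top",(155,110,400,250),3)
A=cv2.imread("pics/a.png");B=cv2.imread("pics/b.png");A=cv2.resize(A,(int(A.shape[1]*420/A.shape[0]*0+0)or 330,420));B=cv2.resize(B,(470,int(470*B.shape[0]/B.shape[1])))
o=np.zeros((420,800,3),np.uint8);o[:,:330]=A;o[:B.shape[0],330:]=B
cv2.imwrite("pics/ov0.png",o)
E
```

```text
mat xyz [ 0.4317  0.3229 -0.0039] yaw 144.3 iou 0.921 ['side', 'top'] end [0.322 0.402]
pot xyz [0.6148 0.2915 0.0064] yaw -153.9 iou 0.896 ['side', 'top'] end [0.494 0.232]
dipper1 xyz [ 0.4637 -0.3685 -0.037 ] yaw 153.6 iou 0.936 ['top'] end [ 0.343 -0.309]
dipper3 xyz [ 0.4293 -0.0195  0.0016] yaw -103.2 iou 0.692 ['side', 'top'] end [ 0.398 -0.151]
dipper4 xyz [0.4309 0.114  0.0032] yaw 29.3 iou 0.856 ['side', 'top'] end [0.549 0.18 ]
dipper5 xyz [0.6221 0.0615 0.0013] yaw 32.5 iou 0.814 ['side', 'top'] end [0.736 0.134]
```

View pics/ov0.png

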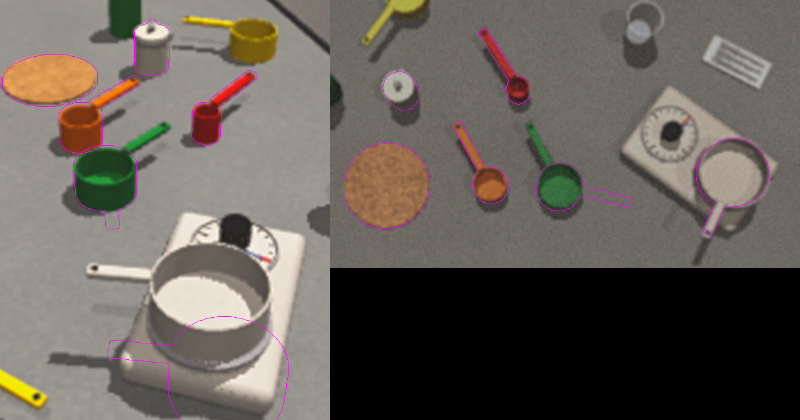

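```bash
cat >> h.py <<'E'
def cmask(G,n,c,near,z=.03,rad=.1):
    h=cv2.cvtColor(np.ascontiguousarray(G[c]),cv2.COLOR_RGB2HSV);H,S,V=[h[...,i].astype(int) for i in range(3)]
    a,b={"dipper3":(50,85),"dipper4":(6,17),"dipper5":(170,5)}[n]
    ok=((H>=a)&(H<=b) if a<b else (H>=a)|(H<=b))&(S>{"dipper3":80,"dipper4":135,"dipper5":125}[n])&(V>25)
    u,v=proj(c,[[*near,z]])[0];yy,xx=np.mgrid[:384,:512];R=70 if c=="side" else 50
    ok&=np.hypot(xx-u,yy-v)<R
    k,L,st,_=cv2.connectedComponentsWithStats(ok.astype(np.uint8),connectivity=8)
    if k<2: return None
    return (L==1+st[1:,4].argmax()).astype(float)
def findc(G,n,near,z=0,free=(0,1,2,3),cams=("side","top"),yaws=24,yaw0=0,verbose=True):
    M={c:cmask(G,n,c,near,z+.03) for c in cams};M={c:m for c,m in M.items() if m is not None and m.sum()>40}
    if not M: print(n,"none");return None,M
    q,v=fit(n,[*near,z,yaw0],M,free,yaws)
    if verbose: print(n,"xyz",q[:3].round(4),"yaw",np.degrees(q[3]).round(1),"iou",round(v,3),{c:int(m.sum()) for c,m in M.items()})
    return q,M
E
python3 - <<'E'
from h import *
G=grab();Q={}
for n,p in(("dipper3",(.43,-.02)),("dipper4",(.43,.114)),("dipper5",(.622,.062))): Q[n],_=findc(G,n,p)
Q["dipper1"],_=find("dipper1",z=.062,rad=.2,yaws=24)
Q["dipper1"],_=find("dipper1",near=(.43,-.3),z=.062,rad=.12,yaws=24,cams=["side"],free=(0,1,3))
Q["dipper1"],_=find("dipper1",z=.062,rad=.2,yaws=24,cams=["top"],free=(0,1,3))
overlay(G,Q,"pics/a.png","side",(215,170,345,320),4)
p=cv2.resize(G["top"][135:175,175:210,::-1],None,fx=8,fy=8,interpolation=cv2.INTER_CUBIC)
p2=cv2.resize(G["side"][150:190,250:290,::-1],None,fx=7,fy=7,interpolation=cv2.INTER_CUBIC)
A=cv2.imread("pics/a.png");o=np.zeros((600,800,3),np.uint8);o[:,:520]=A;o[:320,520:]=p[:,:280];o[320:,520:]=p2
cv2.imwrite("pics/ov1.png",o)
E
```

```text
dipper3 xyz [ 0.4303 -0.0192 -0.0006] yaw 26.9 iou 0.853 {'side': 724, 'top': 527}
dipper4 xyz [ 0.4445  0.1201 -0.1084] yaw 30.2 iou 0.452 {'side': 680, 'top': 362}
dipper5 xyz [ 6.232e-01  6.250e-02 -5.000e-04] yaw 32.5 iou 0.783 {'side': 275, 'top': 237}
dipper1 xyz [ 0.4495 -0.3388  0.062 ] yaw 153.8 iou 0.933 ['side', 'top'] end [ 0.328 -0.279]
dipper1 xyz [ 0.4491 -0.3387  0.062 ] yaw 153.8 iou 0.956 ['side'] end [ 0.328 -0.279]
dipper1 xyz [ 0.4518 -0.3402  0.062 ] yaw 154.2 iou 0.915 ['top'] end [ 0.33  -0.281]
```

View pics/ov1.png

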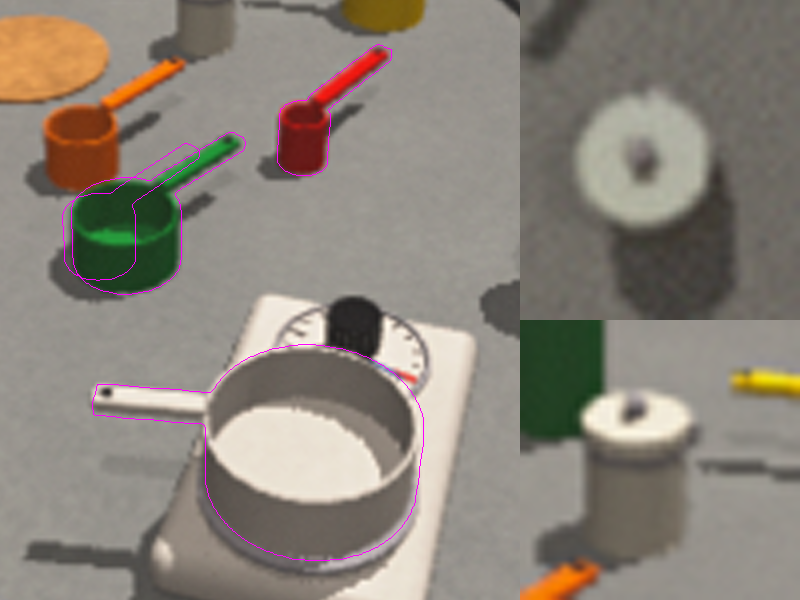

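```bash
python3 -c "
from h import *
to(.363,-.296,.20,np.radians(63.8))"
```

```text
Traceback (most recent call last):
  File "h.py", line 62, in to
    print("t",round(float(o["clock"]),2),"tcp",np.round(o["eef_pos"],4),"cur toolY deg",np.degrees(cur).round(1),"q6",o["joint_pos"][5].round(2),"w",o["grip_width"].round(4))
                                                                                                                                                     ^^^^^^^^^^^^^^^^^^^^^
AttributeError: 'float' object has no attribute 'round'
```

```bash
sed -i 's/o\["grip_width"\].round(4)/np.round(o["grip_width"],4)/; s/o\["joint_pos"\]\[5\].round(2)/np.round(o["joint_pos"],2)/' h.py; python3 -c "
from h import *
to(.363,-.296,.20,np.radians(63.8))"
```

```text
t 2.0 tcp [0.2074 0.455  0.2313] cur toolY deg 65.5 q6 [1.14 0.24 0.01 1.34 0.   1.57] w 0.0854
shift now: [-453.1 -618.8   31.3] tool-z turn: 1.691021251625297
shift after turn: [-471.1 -605.1   31.3] rotfix [-0.  0. -1.]
```

>>> {"method": "jog_arm", "body": {
  "deltas": [
    [[-28,-39,2,0,0,0,45],[-28,-39,2,0,0,0,45],[-28,-39,2,0,0,0,45],[-28,-39,2,0,0,0,45],[-28,-39,2,0,0,0,45]]
  ]
}}

```text
clock: 2.5
eef_pos: [0.2555, 0.2185, 0.2192]
tool_rot: [0.207, 0.978, 0.001, 0.001]
ft_force: [2.0, 0.1, 1.3]
grip_width: 0.0449
```

>>> {"method": "jog_arm", "body": {
  "deltas": [
    [[-28,-39,2,0,0,0,45],[-28,-39,2,0,0,0,45],[-28,-39,2,0,0,0,45],[-28,-39,2,0,0,0,45],[-28,-39,2,0,0,0,45]]
  ]
}}

```text
clock: 3.0
eef_pos: [0.3054, -0.025, 0.2103]
tool_rot: [0.204, 0.979, 0.003, 0.005]
ft_force: [1.6, 0.5, -0.1]
grip_width: 0.0451
```

>>> {"method": "jog_arm", "body": {
  "deltas": [
    [[-28,-39,2,0,0,0,45],[-28,-39,2,0,0,0,45],[-28,-39,2,0,0,0,45],[-28,-39,2,0,0,0,45],[-28,-39,2,0,0,0,45]]
  ]
}}

```text
clock: 3.5
eef_pos: [0.3554, -0.2702, 0.2021]
tool_rot: [0.206, 0.978, 0.003, 0.009]
ft_force: [1.1, -0.2, 0.9]
grip_width: 0.0449
```

```bash
python3 -c "
from h import *
to(.363,-.296,.14,np.radians(63.8))"
```

```text
t 3.5 tcp [ 0.3554 -0.2702  0.2021] cur toolY deg 66.2 q6 [-0.66  0.14 -0.2   1.22  0.01 -0.24] w 0.0449
shift now: [-16.3 -21.1  62.2] tool-z turn: 2.39592734889347
shift after turn: [-17.2 -20.4  62.2] rotfix [ 0.019  0.002 -1.   ]
```

```bash
cat >> h.py <<'E'
def Rdown(yaw):
    y=np.array([np.cos(yaw),np.sin(yaw),0]);z=np.array([0,0,-1.]);return Rn.from_matrix(np.c_[np.cross(y,z),y,z])
def to(x,y,z,yawdeg=None,n=1):
    o=get_obs();R=Rn.from_quat(o["tool_rot"]);ty=R.as_matrix()[:,1];cur=np.arctan2(ty[1],ty[0])
    yaw=cur if yawdeg is None else np.radians(yawdeg)
    v=min(((R.inv()*Rdown(yaw+k)).as_rotvec(degrees=True) for k in(0,np.pi)),key=np.linalg.norm)
    w=np.array([x,y,z])-o["eef_pos"];p=lambda a:np.round(a,1).tolist()
    print("t",round(float(o["clock"]),2),"tcp",np.round(o["eef_pos"],4),"toolY",np.degrees(cur).round(1),"q",np.round(o["joint_pos"],2),"w",np.round(o["grip_width"],4),"F",np.round(o["ft_force"],1))
    print(" shift now",p(R.inv().apply(w)*1000),"rot",p(v),"| shift after rot",p((R*Rn.from_rotvec(v,degrees=True)).inv().apply(w)*1000), "dist",round(np.linalg.norm(w)*1000))
E
python3 -c "
from h import *
to(.363,-.296,.14,63.8)"
```

```text
t 3.5 tcp [ 0.3554 -0.2702  0.2021] toolY 66.2 q [-0.66  0.14 -0.2   1.22  0.01 -0.24] w 0.0449 F [ 1.1 -0.2  0.9]
 shift now [-16.3, -21.1, 62.2] rot [0.6, 1.0, 2.4] | shift after rot [-18.2, -19.8, 62.1] dist 68
```

>>> {"method": "jog_arm", "body": {
  "deltas": [
    [[-16,-21,30,0.6,1,2.4,45],[0,0,32,0,0,0,45],[0,0,0,0,0,0,45]]
  ]
}}

```text
clock: 3.8
eef_pos: [0.3639, -0.3054, 0.139]
tool_rot: [0.232, 0.973, -0.002, 0.002]
ft_force: [-0.1, 0.4, -0.3]
grip_width: 0.0451
```

```bash
python3 -c "
from h import *
to(.363,-.296,.094,63.8)"
```

```text
t 3.8 tcp [ 0.3639 -0.3054  0.139 ] toolY 63.1 q [-0.7   0.25 -0.23  1.08 -0.   -0.23] w 0.0451 F [-0.1  0.4 -0.3]
 shift now [5.3, 8.1, 45.0] rot [-0.2, 0.3, -0.7] | shift after rot [5.0, 8.0, 45.0] dist 46
```

>>> {"method": "jog_arm", "body": {
  "deltas": [
    [[5,8,20,-0.2,0.3,-0.7,45],[0,0,15,0,0,0,45],[0,0,10,0,0,0,45],[0,0,0,0,0,0,45]]
  ]
}}

```text
clock: 4.2
eef_pos: [0.3646, -0.2961, 0.0966]
tool_rot: [0.225, 0.974, -0.001, 0.001]
ft_force: [0.3, 0.4, 0.1]
grip_width: 0.0448
```

```bash
python3 -c "
from h import *
to(.363,-.296,.094,63.8)
G=grab();import cv2
a=cv2.resize(G['side'][225:325,220:340,::-1],None,fx=5,fy=5,interpolation=cv2.INTER_CUBIC)
cv2.imwrite('pics/g1.png',a)"
```

```text
t 4.2 tcp [ 0.3646 -0.2961  0.0966] toolY 63.9 q [-0.68  0.29 -0.31  0.97  0.   -0.23] w 0.0448 F [0.3 0.4 0.1]
 shift now [1.5, -0.6, 2.6] rot [-0.0, 0.2, 0.1] | shift after rot [1.5, -0.6, 2.6] dist 3
```

View pics/g1.png

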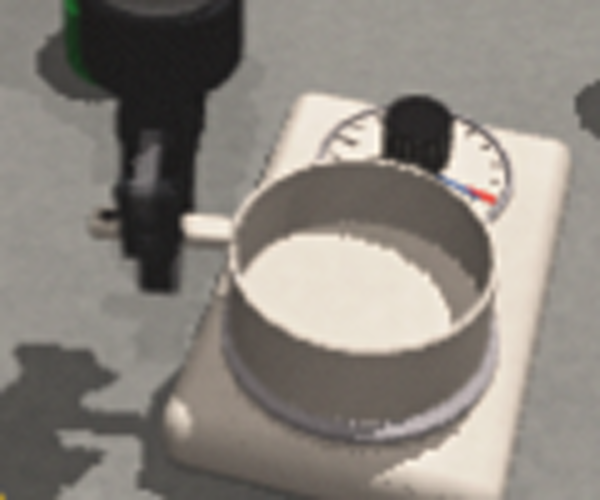

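>>> {"method": "jog_arm", "body": {
  "deltas": [
    [[0,0,3,0,0,0,0],[0,0,0,0,0,0,0],[0,0,0,0,0,0,0],[0,0,0,0,0,0,0],[0,0,0,0,0,0,0]]
  ]
}}

```text
clock: 4.8
eef_pos: [0.3671, -0.298, 0.0977]
tool_rot: [0.225, 0.974, -0.002, 0.005]
ft_force: [0.1, -0.4, -1.5]
grip_width: 0.0152
```

>>> {"method": "jog_arm", "body": {
  "deltas": [
    [[0,0,-10,0,0,0,0],[0,0,-25,0,0,0,0],[0,0,-30,0,0,0,0],[0,0,-10,0,0,0,0],[0,0,0,0,0,0,0]]
  ]
}}

```text
clock: 5.3
eef_pos: [0.365, -0.2965, 0.1753]
tool_rot: [0.225, 0.974, -0.001, 0.003]
ft_force: [0.3, 1.0, -1.8]
grip_width: 0.0148
```

```bash
python3 -c "
from h import *
to(.432,.323,.2,63.8)
G=grab()
q,_=find('dipper1',near=(.45,-.33),z=.13,rad=.15,yaw0=np.radians(153.8),yaws=1)
print([(m['conf'],unproj(c,m['at'],.1)) for c in ('side','top') for m in masks_of('dipper1',c) if m['conf']>.9])
"
```

```text
t 5.3 tcp [ 0.365  -0.2965  0.1753] toolY 63.9 q [-0.68  0.21 -0.18  1.17 -0.   -0.23] w 0.0148 F [ 0.3  1.  -1.8]
 shift now [211.7, 585.9, -26.9] rot [-0.1, 0.4, 0.1] | shift after rot [213.3, 585.4, -24.7] dist 624
dipper1 xyz [ 0.4472 -0.3367  0.1375] yaw 152.7 iou 0.747 ['side', 'top'] end [ 0.327 -0.275]
[(0.95, array([0.4321194 , 0.12142746, 0.1       ]))]
```

>>> {"method": "jog_arm", "body": {
  "deltas": [
    [[10,22,-12,0,0,0,0],[19,43,-12,0,0,0,0],[19,43,0,0,0,0,0],[19,43,0,0,0,0,0],[19,43,0,0,0,0,0]]
  ]
}}

```text
clock: 6.1
eef_pos: [0.3714, -0.0812, 0.1929]
tool_rot: [0.232, 0.973, 0.001, -0.002]
ft_force: [1.9, 1.1, -1.7]
grip_width: 0.0147
```

>>> {"method": "jog_arm", "body": {
  "deltas": [
    [[19,43,0,0,0,0,0],[19,43,0,0,0,0,0],[19,43,0,0,0,0,0],[19,43,0,0,0,0,0],[19,43,0,0,0,0,0]]
  ]
}}

```text
clock: 6.6
eef_pos: [0.3804, 0.1629, 0.1908]
tool_rot: [0.233, 0.973, 0.0, -0.004]
ft_force: [1.7, -0.3, -1.2]
grip_width: 0.0149
```

>>> {"method": "jog_arm", "body": {
  "deltas": [
    [[10,24,0,0,0,0,0],[0,0,0,0,0,-8.4,0],[0,0,0,0,0,-8.4,0],[0,0,0,0,0,-8.4,0],[0,0,0,0,0,-8.4,0]]
  ]
}}

```text
clock: 7.1
eef_pos: [0.3796, 0.1973, 0.1863]
tool_rot: [-0.069, 0.998, 0.002, -0.007]
ft_force: [0.3, 0.2, -1.4]
grip_width: 0.0148
```

>>> {"method": "jog_arm", "body": {
  "deltas": [
    [[0,0,0,0,0,-8.4,0],[0,0,0,0,0,-8.4,0],[0,0,0,0,0,-8.4,0],[0,0,0,0,0,-8.4,0],[0,0,0,0,0,-8.4,0]]
  ]
}}

```text
clock: 7.6
eef_pos: [0.377, 0.1965, 0.1816]
tool_rot: [-0.429, 0.903, 0.004, -0.011]
ft_force: [0.5, 0.6, -1.4]
grip_width: 0.0152
```

>>> {"method": "jog_arm", "body": {
  "deltas": [
    [[0,0,0,0,0,-6,0],[0,0,0,0,0,0,0]]
  ]
}}

```text
clock: 7.8
eef_pos: [0.376, 0.196, 0.1799]
tool_rot: [-0.478, 0.878, 0.004, -0.012]
ft_force: [0.2, 0.6, -1.7]
grip_width: 0.0148
```

```bash
python3 -c "
from h import *
to(.381,.241,.12,148)
G=grab()
q,_=find('dipper1',near=(.43,.32),z=.15,rad=.15,yaw0=np.radians(-122),yaws=1)
find('mat',near=(.43,.32),free=(0,1),cams=['side'],yaws=1)
find('scale',free=(0,1,3),yaws=24);find('scale',free=(0,1,3),yaws=24,cams=['side']);find('scale',free=(0,1,3),yaws=24,cams=['top'],rad=.08)
"
```

```text
t 7.8 tcp [0.376  0.196  0.1799] toolY 147.1 q [ 0.47  0.14 -0.26  1.2   0.01 -0.52] w 0.0148 F [ 0.2  0.6 -1.7]
 shift now [-41.5, 19.1, 59.5] rot [1.1, -1.0, -0.9] | shift after rot [-40.8, 19.6, 59.9] dist 75
dipper1 xyz [0.4394 0.3415 0.1079] yaw -99.3 iou 0.346 ['side', 'top'] end [0.418 0.208]
mat xyz [0.4273 0.3231 0.    ] yaw 0.0 iou 0.945 ['side'] end [0.562 0.323]
scale xyz [ 0.4885 -0.292   0.    ] yaw -36.7 iou 0.927 ['side', 'top'] end [ 0.597 -0.373]
scale xyz [ 0.4925 -0.2851  0.    ] yaw 143.5 iou 0.917 ['side'] end [ 0.384 -0.205]
scale xyz [ 0.49  -0.295  0.   ] yaw 142.2 iou 0.938 ['top'] end [ 0.383 -0.212]
```

>>> {"method": "jog_arm", "body": {
  "deltas": [
    [[-20,10,25,1.1,-1,-0.9,0],[-21,10,30,0,0,0,0],[0,0,25,0,0,0,0],[0,0,0,0,0,0,0],[0,0,0,0,0,0,0]]
  ]
}}

```text
clock: 8.75
eef_pos: [0.3837, 0.2441, 0.1008]
tool_rot: [-0.484, 0.875, 0.0, 0.005]
ft_force: [-0.2, -0.1, -1.0]
grip_width: 0.0154
```

```bash
python3 -c "
from h import *
to(.379,.243,.046,148)
G=grab()
q,_=find('dipper1',near=(.43,.32),z=.06,rad=.15,yaw0=np.radians(-122),yaws=1)
im=G['side'][130:230,170:290,::-1]
cv2.imwrite('pics/p1.png',cv2.resize(im,None,fx=5,fy=5))
"
```

```text
t 8.75 tcp [0.3837 0.2441 0.1008] toolY 147.8 q [ 0.57  0.25 -0.34  0.97 -0.   -0.44] w 0.0154 F [-0.2 -0.1 -1. ]
 shift now [3.9, 3.6, 54.8] rot [-0.2, 0.5, -0.2] | shift after rot [3.5, 3.4, 54.8] dist 55
dipper1 xyz [0.4461 0.3838 0.0328] yaw -85.6 iou 0.347 ['side', 'top'] end [0.456 0.249]
```

View pics/p1.png

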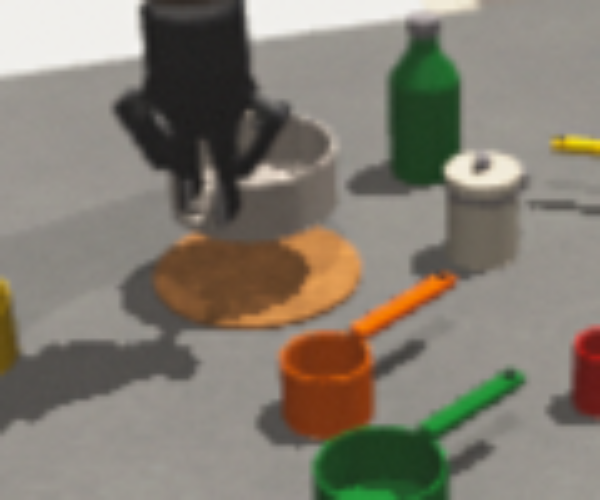

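>>> {"method": "jog_arm", "body": {
  "deltas": [
    [[4,4,25,-0.2,0.5,0,0],[0,0,18,0,0,0,0],[0,0,5,0,0,0,0],[0,0,0,0,0,0,0],[0,0,4,0,0,0,0]]
  ]
}}

```text
clock: 9.45
eef_pos: [0.3846, 0.2452, 0.0549]
tool_rot: [-0.482, 0.876, 0.0, 0.008]
ft_force: [0.3, -0.2, -2.0]
grip_width: 0.0152
```

>>> {"method": "jog_arm", "body": {
  "deltas": [
    [[0,0,2,0,0,0,0],[0,0,2,0,0,0,0],[0,0,2,0,0,0,0]]
  ]
}}

```text
clock: 9.75
eef_pos: [0.3861, 0.246, 0.0502]
tool_rot: [-0.482, 0.876, 0.0, 0.01]
ft_force: [-0.0, -0.3, -1.8]
grip_width: 0.0146
```

>>> {"method": "jog_arm", "body": {
  "deltas": [
    [[5,4,2,-0.2,1.1,0,0],[0,0,3,0,0,0,0],[0,0,3,0,0,0,0],[0,0,2,0,0,0,0]]
  ]
}}

```text
clock: 10.15
eef_pos: [0.3798, 0.2437, 0.0398]
tool_rot: [-0.482, 0.876, -0.003, 0.0]
ft_force: [-0.8, -2.9, 6.1]
grip_width: 0.0148
```

>>> {"method": "jog_arm", "body": {
  "deltas": [
    [[0,0,2,0,0,0,0],[0,0,2,0,0,0,0]]
  ]
}}

```text
clock: 10.35
eef_pos: [0.3797, 0.2435, 0.0395]
tool_rot: [-0.482, 0.876, -0.003, 0.0]
ft_force: [-6.1, -4.6, 23.7]
grip_width: 0.0147
```

```bash
python3 -c "
from h import *
to(.379,.243,.042,148)"
```

```text
t 10.35 tcp [0.3797 0.2435 0.0395] toolY 147.6 q [ 0.57  0.33 -0.42  0.81 -0.01 -0.43] w 0.0147 F [-6.1 -4.6 23.7]
 shift now [0.8, 0.3, -2.5] rot [-0.4, -0.1, -0.4] | shift after rot [0.8, 0.3, -2.5] dist 3
```

>>> {"method": "jog_arm", "body": {
  "deltas": [
    [[0,0,-2,0,0,0,36],[0,0,0,0,0,0,36],[0,0,0,0,0,0,36],[0,0,-20,0,0,0,36],[0,0,-40,0,0,0,36]]
  ]
}}

```text
clock: 10.85
eef_pos: [0.3767, 0.2423, 0.0989]
tool_rot: [-0.482, 0.876, -0.003, -0.003]
ft_force: [0.7, -0.0, 0.2]
grip_width: 0.036
```

>>> {"method": "jog_arm", "body": {
  "deltas": [
    [[0,0,-45,0,0,0,85],[15,25,-30,0,0,0,85],[30,30,0,0,0,0,85],[0,0,0,0,0,0,85]]
  ]
}}

```text
clock: 11.25
eef_pos: [0.307, 0.2358, 0.1797]
tool_rot: [-0.481, 0.877, -0.002, -0.0]
ft_force: [0.3, 0.8, -0.9]
grip_width: 0.0848
```

```bash
python3 -c "
from h import *
to(.614,.29,.14,80)
G=grab()
for a in (['side','top'],['side'],['top']):
  find('dipper1',near=(.43,.30),z=.006,rad=.12,yaw0=np.radians(-122),yaws=1,cams=a,free=(0,1,3))
  find('pot',cams=a,free=(0,1),yaw0=-.15,yaws=1)
  find('pot',cams=a,free=(0,1,2),yaw0=-.15,yaws=1)
"
```

```text
t 11.25 tcp [0.307  0.2358 0.1797] toolY 147.5 q [ 0.66  0.05 -0.36  1.16 -0.   -0.35] w 0.0848 F [ 0.3  0.8 -0.9]
 shift now [-210.7, -229.8, 39.9] rot [-0.3, -0.0, 67.5] | shift after rot [-293.0, 106.7, 39.7] dist 314
dipper1 xyz [0.4299 0.3232 0.006 ] yaw -121.9 iou 0.8 ['side', 'top'] end [0.358 0.209]
pot xyz [0.617  0.2948 0.    ] yaw -8.6 iou 0.89 ['side', 'top'] end [0.75  0.275]
pot xyz [0.6166 0.2945 0.0022] yaw -8.6 iou 0.895 ['side', 'top'] end [0.75  0.274]
dipper1 xyz [0.4256 0.3267 0.006 ] yaw -110.8 iou 0.889 ['side'] end [0.378 0.2  ]
pot xyz [0.6157 0.2985 0.    ] yaw -8.6 iou 0.887 ['side'] end [0.749 0.278]
pot xyz [ 0.6196  0.3096 -0.0069] yaw -8.6 iou 0.889 ['side'] end [0.753 0.289]
dipper1 xyz [0.431  0.3226 0.006 ] yaw -124.3 iou 0.728 ['top'] end [0.355 0.211]
pot xyz [0.6184 0.2946 0.    ] yaw -8.6 iou 0.929 ['top'] end [0.752 0.274]
pot xyz [0.6177 0.294  0.0033] yaw -8.6 iou 0.93 ['top'] end [0.751 0.274]
```

>>> {"method": "jog_arm", "body": {
  "deltas": [
    [[0,0,0,0,0,8.5,85],[0,0,0,0,0,8.5,85],[0,0,0,0,0,8.5,85],[0,0,0,0,0,8.5,85],[0,0,0,0,0,8.5,85]]
  ]
}}

```text
clock: 12.45
eef_pos: [0.3116, 0.2377, 0.1798]
tool_rot: [-0.123, 0.992, -0.002, 0.002]
ft_force: [-0.4, 0.1, 0.1]
grip_width: 0.0854
```

>>> {"method": "jog_arm", "body": {
  "deltas": [
    [[0,0,0,0,0,8.5,85],[0,0,0,0,0,8.5,85],[0,0,0,0,0,8,85],[-30,11,0,0,0,0,85],[-42,15,0,0,0,0,85]]
  ]
}}

```text
clock: 12.95
eef_pos: [0.3845, 0.2482, 0.1803]
tool_rot: [0.098, 0.995, -0.002, 0.001]
ft_force: [0.7, 0.9, 0.6]
grip_width: 0.0845
```

>>> {"method": "jog_arm", "body": {
  "deltas": [
    [[-42,15,0,0,0,0,85],[-42,15,0,0,0,0,85],[-42,15,0,0,0,0,85],[-42,15,0,0,0,0,85],[0,0,0,0,0,0,85]]
  ]
}}

```text
clock: 13.45
eef_pos: [0.5717, 0.2751, 0.1771]
tool_rot: [0.099, 0.995, -0.002, 0.001]
ft_force: [-0.7, -0.4, -0.9]
grip_width: 0.0851
```

```bash
python3 -c "
from h import *
to(.617,.295,.13,80)"
```

```text
t 13.45 tcp [0.5717 0.2751 0.1771] toolY 78.6 q [ 0.45  0.54  0.3   1.34 -0.    0.65] w 0.0851 F [-0.7 -0.4 -0.9]
 shift now [-40.3, 28.6, 47.2] rot [-0.2, 0.2, -1.4] | shift after rot [-41.1, 27.4, 47.1] dist 68
```

>>> {"method": "jog_arm", "body": {
  "deltas": [
    [[-20,14,15,-0.2,0.2,-1.4,85],[-20,13,30,0,0,0,85],[0,0,0,0,0,0,85],[0,0,0,0,0,0,85]]
  ]
}}

```text
clock: 13.85
eef_pos: [0.6165, 0.2939, 0.1276]
tool_rot: [0.087, 0.996, -0.001, -0.003]
ft_force: [0.2, -0.8, 0.6]
grip_width: 0.0851
```

```bash
python3 -c "
from h import *
to(.617,.295,.032,80)"
```

```text
t 13.85 tcp [0.6165 0.2939 0.1276] toolY 80.0 q [0.44 0.67 0.4  1.31 0.   0.62] w 0.0851 F [ 0.2 -0.8  0.6]
 shift now [-0.8, 1.4, 95.6] rot [-0.1, -0.3, 0.0] | shift after rot [-0.3, 1.2, 95.6] dist 96
```

>>> {"method": "jog_arm", "body": {
  "deltas": [
    [[0,1,30,0,-0.3,0,85],[0,0,30,0,0,0,85],[0,0,20,0,0,0,85],[0,0,10,0,0,0,85],[0,0,0,0,0,0,85]]
  ]
}}

```text
clock: 14.35
eef_pos: [0.6153, 0.2958, 0.0452]
tool_rot: [0.086, 0.996, 0.001, 0.004]
ft_force: [-0.1, -0.4, 0.8]
grip_width: 0.085
```

```bash
python3 -c "
from h import *
to(.617,.295,.032,80)"
```

```text
t 14.35 tcp [0.6153 0.2958 0.0452] toolY 80.1 q [ 0.45  0.72  0.27  1.11 -0.    0.62] w 0.085 F [-0.1 -0.4  0.8]
 shift now [-1.8, -0.5, 13.2] rot [0.2, 0.4, 0.1] | shift after rot [-1.9, -0.5, 13.2] dist 13
```

>>> {"method": "jog_arm", "body": {
  "deltas": [
    [[-2,0,8,0.2,0.4,0,85],[0,0,5,0,0,0,85],[0,0,0,0,0,0,85],[0,0,0,0,0,0,0],[0,0,0,0,0,0,0]]
  ]
}}

```text
clock: 14.85
eef_pos: [0.6201, 0.295, 0.0384]
tool_rot: [0.086, 0.996, 0.0, 0.004]
ft_force: [-2.2, -3.5, 1.5]
grip_width: 0.0606
```

>>> {"method": "jog_arm", "body": {
  "deltas": [
    [[0,0,0,0,0,0,0],[0,0,0,0,0,0,0],[0,0,-10,0,0,0,0],[0,0,-20,0,0,0,0],[0,0,0,0,0,0,0]]
  ]
}}

```text
clock: 15.35
eef_pos: [0.6179, 0.2945, 0.0668]
tool_rot: [0.086, 0.996, -0.001, 0.001]
ft_force: [0.7, 0.2, -3.9]
grip_width: 0.0601
```

```bash
python3 -c "
from h import *
to(.45,-.341,.20,80)
G=grab()
im=G['side'][110:210,220:340,::-1]
cv2.imwrite('pics/p2.png',cv2.resize(im,None,fx=5,fy=5))
"
```

```text
t 15.35 tcp [0.6179 0.2945 0.0668] toolY 80.1 q [ 0.45  0.71  0.31  1.17 -0.    0.62] w 0.0601 F [ 0.7  0.2 -3.9]
 shift now [55.5, -655.1, -132.6] rot [-0.1, 0.2, 0.1] | shift after rot [55.0, -655.0, -133.2] dist 671
```

View pics/p2.png

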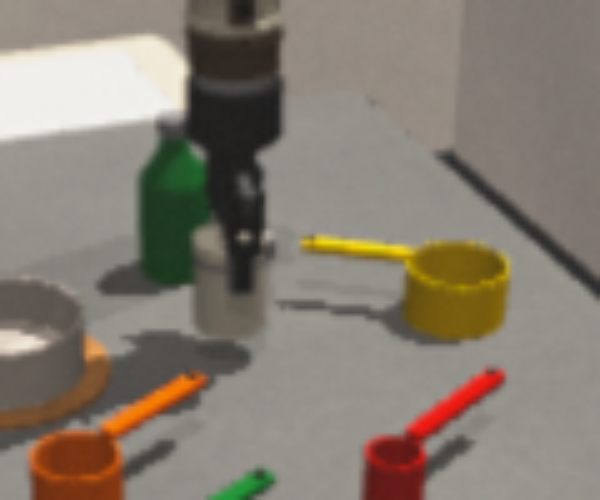

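>>> {"method": "jog_arm", "body": {
  "deltas": [
    [[0,0,-40,0,0,0,0],[0,-15,-45,0,0,0,0],[2,-30,-45,0,0,0,0],[4,-48,0,0,0,0,0],[4,-48,0,0,0,0,0]]
  ]
}}

```text
clock: 15.95
eef_pos: [0.5795, 0.1601, 0.1872]
tool_rot: [0.081, 0.997, -0.005, -0.007]
ft_force: [0.9, -1.2, -6.2]
grip_width: 0.0604
```

>>> {"method": "jog_arm", "body": {
  "deltas": [
    [[4,-48,0,0,0,0,0],[4,-48,0,0,0,0,0],[4,-48,0,0,0,0,0],[4,-48,0,0,0,0,0],[4,-48,0,0,0,0,0]]
  ]
}}

```text
clock: 16.45
eef_pos: [0.5159, -0.0809, 0.1863]
tool_rot: [0.079, 0.997, -0.005, -0.009]
ft_force: [1.8, -0.2, -4.4]
grip_width: 0.0605
```

>>> {"method": "jog_arm", "body": {
  "deltas": [
    [[4,-48,0,0,0,0,0],[4,-48,0,0,0,0,0],[4,-48,0,0,0,0,0],[4,-40,0,0,0,0,0],[0,0,0,0,0,0,0]]
  ]
}}

```text
clock: 16.95
eef_pos: [0.4636, -0.2713, 0.1838]
tool_rot: [0.082, 0.997, -0.005, -0.012]
ft_force: [0.3, 1.0, -5.3]
grip_width: 0.0601
```

```bash
python3 -c "
from h import *
to(.45,-.341,.15,80)
G=grab()
find('pot',near=(.45,-.27),z=.15,rad=.15,free=(0,1,2),yaw0=-.15,yaws=1)
find('scale',near=(.49,-.29),free=(0,1,3),yaws=1,yaw0=-.64,rad=.08)
"
```

```text
t 16.95 tcp [ 0.4636 -0.2713  0.1838] toolY 80.6 q [-0.52  0.35  0.03  1.27 -0.02 -0.35] w 0.0601 F [ 0.3  1.  -5.3]
 shift now [1.1, -70.6, 34.7] rot [-0.7, -1.4, 0.5] | shift after rot [1.3, -71.0, 33.8] dist 79
pot xyz [ 0.4683 -0.2469  0.124 ] yaw -8.6 iou 0.612 ['side'] end [ 0.602 -0.267]
scale xyz [ 0.4935 -0.2855  0.    ] yaw -37.1 iou 0.678 ['side', 'top'] end [ 0.601 -0.367]
```

>>> {"method": "jog_arm", "body": {
  "deltas": [
    [[0,-30,0,-0.7,-1.4,0.5,0],[0,-40,10,0,0,0,0],[0,0,25,0,0,0,0],[0,0,0,0,0,0,0]]
  ]
}}

```text
clock: 17.65
eef_pos: [0.459, -0.3303, 0.1498]
tool_rot: [0.076, 0.997, 0.001, 0.002]
ft_force: [-1.3, 1.3, -5.8]
grip_width: 0.0604
```

```bash
python3 -c "
from h import *
to(.45,-.341,.105,80)
"
```

```text
t 17.65 tcp [ 0.459  -0.3303  0.1498] toolY 81.3 q [-0.63  0.41  0.03  1.19  0.   -0.47] w 0.0604 F [-1.3  1.3 -5.8]
 shift now [7.4, -12.1, 44.7] rot [0.2, 0.3, 1.3] | shift after rot [7.0, -12.1, 44.8] dist 47
```

>>> {"method": "jog_arm", "body": {
  "deltas": [
    [[7,-12,15,0.2,0.3,1.3,0],[0,0,15,0,0,0,0],[0,0,8,0,0,0,0],[0,0,0,0,0,0,0]]
  ]
}}

```text
clock: 18.05
eef_pos: [0.4537, -0.3376, 0.1141]
tool_rot: [0.083, 0.997, -0.001, 0.001]
ft_force: [-0.8, -0.3, -4.9]
grip_width: 0.0601
```

>>> {"method": "jog_arm", "body": {
  "deltas": [
    [[0,0,3,0,0,0,0],[0,0,2,0,0,0,0]]
  ]
}}

```text
clock: 18.25
eef_pos: [0.4555, -0.3369, 0.1109]
tool_rot: [0.082, 0.997, -0.002, 0.002]
ft_force: [-0.5, -0.2, -5.7]
grip_width: 0.0602
```

```bash
python3 -c "
from h import *
to(.45,-.341,.1,80)
G=grab()
im=G['side'][200:330,240:350,::-1]
cv2.imwrite('pics/p3.png',cv2.resize(im,None,fx=4,fy=4))
"
```

```text
t 18.25 tcp [ 0.4555 -0.3369  0.1109] toolY 80.6 q [-0.64  0.44 -0.03  1.09 -0.   -0.47] w 0.0602 F [-0.5 -0.2 -5.7]
 shift now [4.8, -4.9, 10.9] rot [-0.2, 0.2, 0.6] | shift after rot [4.7, -5.0, 10.9] dist 13
```

View pics/p3.png

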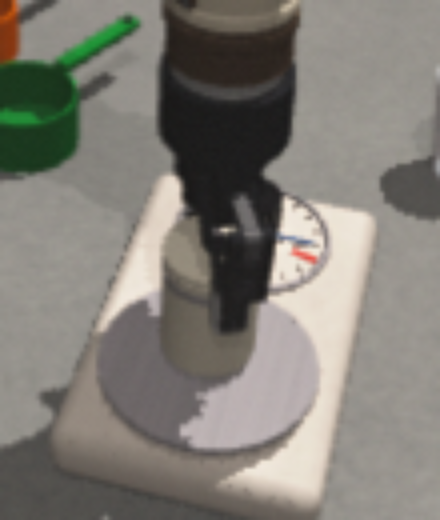

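>>> {"method": "jog_arm", "body": {
  "deltas": [
    [[4,-4,4,0,0,0,0],[0,0,3,0,0,0,0],[0,0,2,0,0,0,0]]
  ]
}}

```text
clock: 18.65
eef_pos: [0.4511, -0.3414, 0.1026]
tool_rot: [0.082, 0.997, -0.003, 0.003]
ft_force: [0.0, -1.3, -3.6]
grip_width: 0.0602
```

>>> {"method": "jog_arm", "body": {
  "deltas": [
    [[0,0,2,0,0,0,0],[0,0,2,0,0,0,0],[0,0,0,0,0,0,0]]
  ]
}}

```text
clock: 18.95
eef_pos: [0.4512, -0.3415, 0.0996]
tool_rot: [0.082, 0.997, -0.003, 0.004]
ft_force: [-1.0, 0.7, 0.3]
grip_width: 0.0601
```

Touching down with the load on the platter. A bit more, then release.

>>> {"method": "jog_arm", "body": {
  "deltas": [
    [[0,0,1,0,0,0,0],[0,0,0,0,0,0,70],[0,0,0,0,0,0,80],[0,0,0,0,0,0,85],[0,0,0,0,0,0,85]]
  ]
}}

```text
clock: 19.45
eef_pos: [0.4532, -0.3433, 0.1007]
tool_rot: [0.082, 0.997, -0.005, 0.006]
ft_force: [0.3, -0.3, -0.7]
grip_width: 0.0849
```

>>> {"method": "jog_arm", "body": {
  "deltas": [
    [[0,0,-25,0,0,0,85],[0,0,-40,0,0,0,85],[0,0,-30,0,0,0,85],[30,-10,0,0,0,0,85],[40,-20,0,0,0,0,85]]
  ]
}}

```text
clock: 19.95
eef_pos: [0.3814, -0.3605, 0.1978]
tool_rot: [0.078, 0.997, -0.005, 0.007]
ft_force: [-0.0, -0.3, 0.6]
grip_width: 0.0851
```

>>> {"method": "jog_arm", "body": {
  "deltas": [
    [[40,-20,0,0,0,0,85],[0,0,0,0,0,0,85],[0,0,0,0,0,0,85]]
  ]
}}

```text
clock: 20.25
eef_pos: [0.3341, -0.3761, 0.1991]
tool_rot: [0.081, 0.997, -0.007, 0.008]
ft_force: [-0.7, 1.0, -0.1]
grip_width: 0.0852
```

```bash
python3 -c "
from h import *
to(.534,-.231,.15,80)
G=grab()
find('pot',near=(.45,-.34),z=.06,free=(0,1,2),yaw0=-.15,yaws=1)
find('scale',near=(.49,-.29),free=(0,1,3),yaws=1,yaw0=-.64,rad=.08)
A=cv2.resize(G['side'][210:330,260:350,::-1],None,fx=5,fy=5,interpolation=cv2.INTER_CUBIC)
u,v=proj('top',[[.52,-.25,.05]])[0].astype(int);print(u,v)
B=cv2.resize(G['top'][v-30:v+30,u-30:u+30,::-1],(340,340),interpolation=cv2.INTER_CUBIC)
o=np.zeros((600,800,3),np.uint8);o[:,:450]=A;o[:340,460:]=B
cv2.imwrite('pics/p4.png',o)
"
```

```text
t 20.25 tcp [ 0.3341 -0.3761  0.1991] toolY 80.7 q [-0.84  0.25 -0.07  1.23  0.   -0.68] w 0.0852 F [-0.7  1.  -0.1]
 shift now [-173.0, 176.1, 49.7] rot [-0.7, 1.0, 0.7] | shift after rot [-171.6, 177.6, 49.1] dist 252
pot xyz [ 0.4476 -0.34    0.0654] yaw -8.6 iou 0.909 ['side', 'top'] end [ 0.581 -0.36 ]
scale xyz [ 0.4905 -0.2913  0.    ] yaw -36.9 iou 0.798 ['side', 'top'] end [ 0.598 -0.372]
336 182
```

View pics/p4.png

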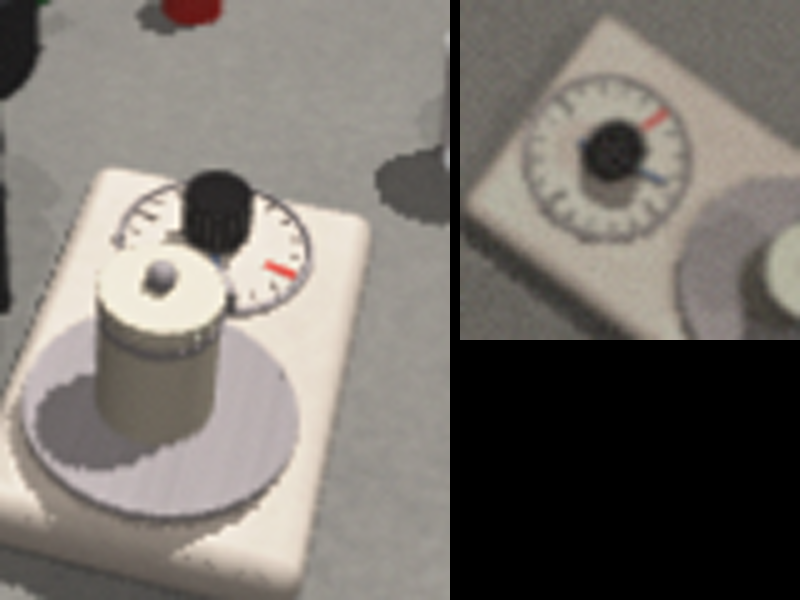

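```bash
cat > dial.py <<'E'
from h import *
def dial(C,zc=.052,N=6,fn=None,cam="top"):
    S=np.mean([camera(cam).astype(float) for _ in range(N)],0).astype(np.float32)
    n=241;g=(np.arange(n)-120)*.0005   # metric map, 0.5 mm/px; rows: +x up, cols: -y right
    X,Y=np.meshgrid(g,g);P=np.c_[C[0]-Y.ravel(),C[1]-X.ravel(),np.full(X.size,zc)]
    uv=proj(cam,P).astype(np.float32).reshape(n,n,2)
    I=cv2.remap(S,uv[...,0],uv[...,1],cv2.INTER_CUBIC)
    r=np.hypot(X,Y);ring=(r<.058)&(r>.020)
    R,Gn,B=I[...,0],I[...,1],I[...,2]
    red=np.clip(R-(Gn+B)/2-30,0,None)*ring;bl=np.clip(B-R-6,0,None)*ring
    out={}
    for k,w in(("red",red),("blue",bl)):
        w=w*(w>.25*w.max());c=np.array([-(w*Y).sum(),-(w*X).sum()])/w.sum() if w.sum()>0 else np.zeros(2)
        out[k]=c;print(k,"max",w.max().round(1),"centroid mm",(c*1000).round(1),"r",(np.hypot(*c)*1000).round(1),"ang",np.degrees(np.arctan2(c[1],c[0])).round(1))
    if fn: cv2.imwrite(fn,cv2.resize(np.clip(I[...,::-1],0,255).astype(np.uint8),(480,480)))
    return out
if __name__=="__main__":
    import sys
    C=unproj("top",[332,179.9],.052)[:2];print("dial from outline",C.round(4))
    K=masks_of("tare_knob","top") if camera("top") is not None else 0
    for d in K[:2]: print("knob",round(d["conf"],2),np.round(d["at"],1),d["pixels"].sum(),unproj("top",d["at"],.087)[:2].round(4))
    dial(C,fn=sys.argv[1])
E
python3 dial.py pics/d1.png
```

```text
dial from outline [ 0.5304 -0.2337]
knob 0.73 [185.1 204. ] 1151 [0.4323 0.3031]
knob 0.68 [332.8 178.3] 555 [ 0.5304 -0.2298]
red max 46.7 centroid mm [ 28.  -30.6] r 41.5 ang -47.5
blue max 6.1 centroid mm [ -9.  -25.2] r 26.8 ang -109.7
```

View pics/d1.png

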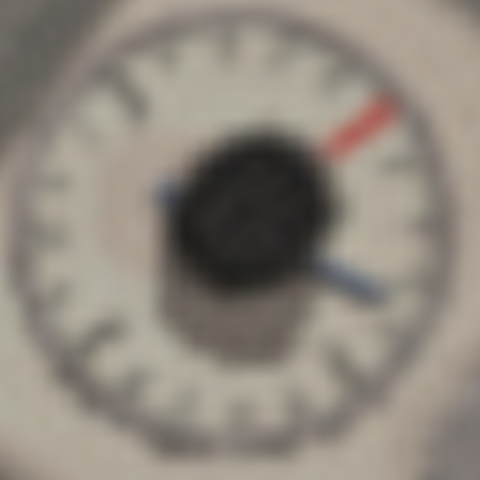

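>>> {"method": "jog_arm", "body": {
  "deltas": [
    [[0,0,0,-0.7,1,0,60],[-34,35,-2,0,0,0,60],[-34,35,-2,0,0,0,60],[-34,35,-2,0,0,0,60],[-34,35,-2,0,0,0,60]]
  ]
}}

```text
clock: 21.45
eef_pos: [0.492, -0.262, 0.2064]
tool_rot: [0.088, 0.996, 0.0, -0.003]
ft_force: [0.1, -1.0, 0.4]
grip_width: 0.0603
```

>>> {"method": "jog_arm", "body": {
  "deltas": [
    [[-25,25,0,0,0,0,60],[0,0,0,0,0,0,60],[0,0,0,0,0,0,60]]
  ]
}}

```text
clock: 21.75
eef_pos: [0.5273, -0.2365, 0.2054]
tool_rot: [0.083, 0.997, 0.001, -0.003]
ft_force: [0.5, -0.4, -0.5]
grip_width: 0.0603
```

```bash
python3 -c "
from h import *
to(.533,-.231,.12,80)
"
```

```text
t 21.75 tcp [ 0.5273 -0.2365  0.2054] toolY 80.4 q [-0.42  0.41  0.18  1.35 -0.   -0.25] w 0.0603 F [ 0.5 -0.4 -0.5]
 shift now [-5.3, 6.4, 85.4] rot [0.0, -0.4, 0.4] | shift after rot [-4.6, 6.5, 85.4] dist 86
```

>>> {"method": "jog_arm", "body": {
  "deltas": [
    [[-5,6,30,0,-0.4,0,60],[0,0,35,0,0,0,60],[0,0,15,0,0,0,60],[0,0,0,0,0,0,60],[0,0,0,0,0,0,60]]
  ]
}}

```text
clock: 22.25
eef_pos: [0.5302, -0.2358, 0.1244]
tool_rot: [0.087, 0.996, -0.0, -0.0]
ft_force: [0.6, 0.3, -0.2]
grip_width: 0.0604
```

```bash
python3 -c "
from h import *
to(.533,-.231,.057,80)
"
```

```text
t 22.25 tcp [ 0.5302 -0.2358  0.1244] toolY 80.0 q [-0.42  0.46  0.04  1.15 -0.   -0.24] w 0.0604 F [ 0.6  0.3 -0.2]
 shift now [-1.9, 5.2, 67.4] rot [-0.0, 0.0, 0.0] | shift after rot [-1.9, 5.2, 67.4] dist 68
```

>>> {"method": "jog_arm", "body": {
  "deltas": [
    [[-2,5,10,0,0,0,60],[0,0,25,0,0,0,60],[0,0,20,0,0,0,60],[0,0,5,0,0,0,60],[0,0,0,0,0,0,60]]
  ]
}}

```text
clock: 22.75
eef_pos: [0.5365, -0.234, 0.0678]
tool_rot: [0.089, 0.996, -0.002, 0.005]
ft_force: [0.5, -0.2, 0.3]
grip_width: 0.0597
```

```bash
python3 -c "
from h import *
to(.533,-.231,.057,80)
"
```

```text
t 22.75 tcp [ 0.5365 -0.234   0.0678] toolY 79.8 q [-0.41  0.51 -0.03  1.01 -0.   -0.23] w 0.0597 F [ 0.5 -0.2  0.3]
 shift now [4.1, 2.3, 10.7] rot [-0.2, 0.6, -0.2] | shift after rot [4.0, 2.3, 10.8] dist 12
```

>>> {"method": "jog_arm", "body": {
  "deltas": [
    [[4,2,6,-0.2,0.6,0,60],[0,0,4,0,0,0,60],[0,0,0,0,0,0,60],[0,0,0,0,0,0,0],[0,0,0,0,0,0,0]]
  ]
}}

```text
clock: 23.25
eef_pos: [0.5348, -0.2332, 0.0611]
tool_rot: [0.089, 0.996, -0.002, 0.002]
ft_force: [-1.1, -4.7, -1.6]
grip_width: 0.0359
```

>>> {"method": "jog_arm", "body": {
  "deltas": [
    [[0,0,0,0,0,0,0],[0,0,0,0,0,0,0]]
  ]
}}

```text
clock: 23.45
eef_pos: [0.5348, -0.2333, 0.0611]
tool_rot: [0.089, 0.996, -0.002, 0.003]
ft_force: [-0.7, -1.7, -1.9]
grip_width: 0.0362
```

```bash
python3 -c "
from h import *
to(.533,-.231,.057,80)
"
```

```text
t 23.45 tcp [ 0.5348 -0.2333  0.0611] toolY 79.8 q [-0.41  0.52 -0.04  1.   -0.   -0.23] w 0.0362 F [-0.7 -1.7 -1.9]
 shift now [2.2, 1.9, 4.1] rot [-0.2, 0.3, -0.2] | shift after rot [2.1, 1.9, 4.1] dist 5
```

>>> {"method": "jog_arm", "body": {
  "deltas": [
    [[0,0,0,0,0,8.5,0],[0,0,0,0,0,8.5,0],[0,0,0,0,0,8.5,0],[0,0,0,0,0,8.5,0],[0,0,0,0,0,8.5,0]]
  ]
}}

```text
clock: 23.95
eef_pos: [0.5343, -0.2341, 0.0611]
tool_rot: [0.45, 0.893, -0.002, 0.003]
ft_force: [-0.4, -1.7, -1.1]
grip_width: 0.0364
```

>>> {"method": "jog_arm", "body": {
  "deltas": [
    [[0,0,0,0,0,8.5,0],[0,0,0,0,0,8.5,0],[0,0,0,0,0,2,0],[0,0,0,0,0,0,0]]
  ]
}}

```text
clock: 24.35
eef_pos: [0.5339, -0.2343, 0.0611]
tool_rot: [0.594, 0.805, -0.002, 0.003]
ft_force: [-0.2, -1.2, -0.0]
grip_width: 0.0361
```

```bash
python3 -c "
from h import *
to(.533,-.231,.057,17)
"
```

```text
t 24.35 tcp [ 0.5339 -0.2343  0.0611] toolY 17.2 q [-0.41  0.52 -0.04  1.   -0.    0.86] w 0.0361 F [-0.2 -1.2 -0. ]
 shift now [3.4, 0.1, 4.1] rot [0.0, 0.4, 0.2] | shift after rot [3.4, 0.1, 4.1] dist 5
```

>>> {"method": "jog_arm", "body": {
  "deltas": [
    [[0,0,0,0,0,0,60],[0,0,0,0,0,0,60],[0,0,-30,0,0,0,60],[0,0,-45,0,0,0,60],[20,-10,-40,0,0,0,50]]
  ]
}}

```text
clock: 24.85
eef_pos: [0.5154, -0.2159, 0.1721]
tool_rot: [0.592, 0.806, -0.002, -0.004]
ft_force: [-0.2, -0.3, 1.1]
grip_width: 0.0503
```

>>> {"method": "jog_arm", "body": {
  "deltas": [
    [[45,-10,-10,0,0,0,50],[45,-10,0,0,0,0,50],[45,-10,0,0,0,0,50],[45,-10,0,0,0,0,50],[0,0,0,0,0,0,50]]
  ]
}}

```text
clock: 25.35
eef_pos: [0.4249, -0.0517, 0.1912]
tool_rot: [0.592, 0.806, 0.003, 0.005]
ft_force: [0.7, -0.8, -0.1]
grip_width: 0.0499
```

```bash
python3 -c "
from h import *
from dial import dial
to(.533,-.231,.057,17)
dial((.5324,-.2317),fn='pics/d2.png')
findc(grab(),'dipper3',(.43,-.02))
"
```

```text
t 25.35 tcp [ 0.4249 -0.0517  0.1912] toolY 17.4 q [-0.12  0.11 -0.26  1.19 -0.    1.15] w 0.0499 F [ 0.7 -0.8 -0.1]
 shift now [-202.9, 48.2, 135.6] rot [0.6, 0.2, 0.4] | shift after rot [-203.1, 51.0, 134.2] dist 249
red max 38.4 centroid mm [-17.8 -43.1] r 46.7 ang -112.4
blue max 10.4 centroid mm [ -9.5 -24.7] r 26.5 ang -111.1
dipper3 xyz [ 0.4306 -0.0173 -0.002 ] yaw 26.3 iou 0.759 {'side': 726, 'top': 407}
```

View pics/d2.png

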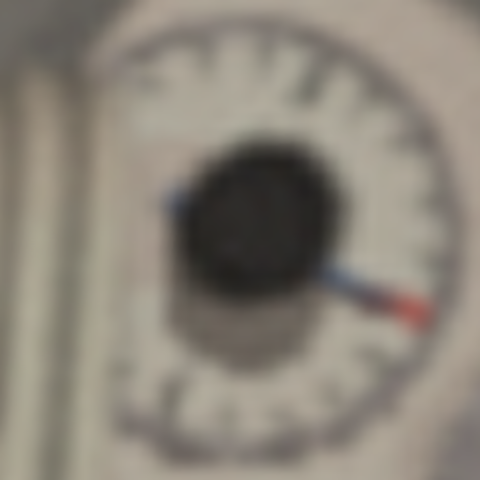

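>>> {"method": "jog_arm", "body": {
  "deltas": [
    [[0,0,0,0,0,-8.5,50],[0,0,0,0,0,-8.5,50],[0,0,0,0,0,-8.5,50],[0,0,0,0,0,-8.5,50],[0,0,0,0,0,-8.5,50]]
  ]
}}

```text
clock: 26.25
eef_pos: [0.4302, -0.06, 0.1892]
tool_rot: [0.258, 0.966, -0.0, 0.005]
ft_force: [-0.4, -0.1, 0.2]
grip_width: 0.0502
```

>>> {"method": "jog_arm", "body": {
  "deltas": [
    [[0,0,0,0,0,-8.5,50],[0,0,0,0,0,-8.5,50],[0,0,0,0,0,-8.5,50],[0,0,0,0,0,-8.5,50],[0,0,0,0,0,-8.5,50]]
  ]
}}

```text
clock: 26.75
eef_pos: [0.4316, -0.0638, 0.1874]
tool_rot: [-0.114, 0.993, -0.002, 0.003]
ft_force: [0.7, 0.4, 0.1]
grip_width: 0.05
```

>>> {"method": "jog_arm", "body": {
  "deltas": [
    [[0,0,0,0,0,-8.5,50],[0,0,0,0,0,-6,50],[0,0,0,0,0,0,50]]
  ]
}}

```text
clock: 27.05
eef_pos: [0.4324, -0.066, 0.1864]
tool_rot: [-0.241, 0.971, -0.002, 0.002]
ft_force: [0.5, -0.7, -0.3]
grip_width: 0.0504
```

```bash
python3 -c "
from h import *
to(.5165,.025,.10,116.9)
"
```

```text
t 27.05 tcp [ 0.4324 -0.066   0.1864] toolY 117.8 q [-0.15  0.14 -0.24  1.19 -0.   -0.64] w 0.0504 F [ 0.5 -0.7 -0.3]
 shift now [-116.7, 41.5, 86.5] rot [-0.2, 0.1, 0.9] | shift after rot [-116.2, 43.1, 86.4] dist 151
```

>>> {"method": "jog_arm", "body": {
  "deltas": [
    [[-38,14,10,-0.2,0,0.9,50],[-38,14,20,0,0,0,50],[-38,14,25,0,0,0,50],[0,0,20,0,0,0,50],[0,0,0,0,0,0,50]]
  ]
}}

```text
clock: 27.55
eef_pos: [0.5212, 0.0226, 0.1091]
tool_rot: [-0.222, 0.975, -0.001, 0.003]
ft_force: [-1.1, -0.2, 0.3]
grip_width: 0.0498
```

```bash
python3 -c "
from h import *
to(.5165,.025,.06,116.9)
G=grab();findc(G,'dipper3',(.43,-.02),yaws=1,yaw0=.465)
"
```

```text
t 27.55 tcp [0.5212 0.0226 0.1091] toolY 115.7 q [ 0.04  0.36 -0.16  1.04 -0.   -0.41] w 0.0498 F [-1.1 -0.2  0.3]
 shift now [3.4, 4.4, 49.1] rot [-0.2, 0.3, -1.2] | shift after rot [3.1, 4.3, 49.1] dist 49
dipper3 xyz [ 0.4474  0.0447 -0.0542] yaw 29.5 iou 0.92 {'side': 711}
```

>>> {"method": "jog_arm", "body": {
  "deltas": [
    [[3,4,25,-0.2,0.3,-1.2,50],[0,0,25,0,0,0,50],[0,0,10,0,0,0,50],[0,0,0,0,0,0,50]]
  ]
}}

```text
clock: 28.05
eef_pos: [0.5229, 0.0217, 0.0572]
tool_rot: [-0.229, 0.973, -0.001, 0.008]
ft_force: [-0.8, 0.1, -0.3]
grip_width: 0.0499
```

```bash
python3 -c "
from h import *
to(.5165,.025,.036,116.9)
"
```

```text
t 28.05 tcp [0.5229 0.0217 0.0572] toolY 116.5 q [ 0.04  0.42 -0.23  0.91  0.   -0.42] w 0.0499 F [-0.8  0.1 -0.3]
 shift now [4.5, 5.9, 21.2] rot [-0.3, 0.8, -0.4] | shift after rot [4.2, 5.8, 21.2] dist 22
```

>>> {"method": "jog_arm", "body": {
  "deltas": [
    [[4,6,8,-0.3,0.9,-0.4,50],[0,0,7,0,0.2,0,50],[0,0,6,0,0,0,50],[0,0,0,0,0,0,50]]
  ]
}}

```text
clock: 28.45
eef_pos: [0.519, 0.0249, 0.0388]
tool_rot: [-0.231, 0.973, -0.001, 0.0]
ft_force: [-0.5, 0.1, -0.3]
grip_width: 0.0502
```

>>> {"method": "jog_arm", "body": {
  "deltas": [
    [[0,0,0,0,0,0,0],[0,0,0,0,0,0,0],[0,0,0,0,0,0,0],[0,0,0,0,0,0,0]]
  ]
}}

```text
clock: 28.85
eef_pos: [0.5194, 0.0249, 0.0394]
tool_rot: [-0.231, 0.973, -0.002, 0.001]
ft_force: [-0.8, -0.2, -0.7]
grip_width: 0.0144
```

```bash
python3 -c "
from h import *
to(.5165,.025,.036,116.9)
"
```

```text
t 28.85 tcp [0.5194 0.0249 0.0394] toolY 116.8 q [ 0.05  0.44 -0.24  0.88 -0.   -0.42] w 0.0144 F [-0.8 -0.2 -0.7]
 shift now [2.6, 1.4, 3.4] rot [-0.2, 0.0, -0.1] | shift after rot [2.5, 1.4, 3.4] dist 4
```

>>> {"method": "jog_arm", "body": {
  "deltas": [
    [[0,0,-15,0,0,0,0],[0,0,-30,0,0,0,0],[0,0,-35,0,0,0,0],[0,0,-30,0,0,0,0],[0,0,0,0,0,0,0]]
  ]
}}

```text
clock: 29.35
eef_pos: [0.5177, 0.0254, 0.1514]
tool_rot: [-0.231, 0.973, -0.001, -0.001]
ft_force: [0.5, 0.2, 0.2]
grip_width: 0.0144
```

```bash
python3 -c "
from h import *
to(.423,.225,.15,-4)
G=grab();findc(G,'dipper3',(.43,-.02),z=.11,yaws=1,yaw0=.47,cams=['side'],free=(0,1,3));findc(G,'dipper3',(.43,-.02),z=.11,yaws=1,yaw0=.47,cams=['top'],free=(0,1,3));findc(G,'dipper3',(.43,-.02),z=.11,yaws=1,yaw0=.47)
"
```

```text
t 29.35 tcp [0.5177 0.0254 0.1514] toolY 116.8 q [ 0.05  0.33 -0.09  1.16 -0.   -0.42] w 0.0144 F [0.5 0.2 0.2]
 shift now [-5.3, 220.8, 1.2] rot [0.0, -0.2, -59.2] | shift after rot [-192.5, 108.4, 1.4] dist 221
dipper3 xyz [ 0.4304 -0.016   0.11  ] yaw 30.8 iou 0.808 {'side': 723}
dipper3 none
dipper3 xyz [0.4481 0.0474 0.0646] yaw 33.3 iou 0.893 {'side': 723}
```

```bash
python3 -c "
from h import *
G=grab();M={'side':cmask(G,'dipper3','side',(.43,-.02),.1)}
for z in (0,.112): print(z,iou('dipper3',[.4305,-.018,z,.47],M))
cv2.imwrite('pics/p5.png',cv2.resize(G['side'][120:270,180:330,::-1],None,fx=3,fy=3))
"
```

```text
0 0.009371608957285192
0.112 0.7455481023904866
```

View pics/p5.png

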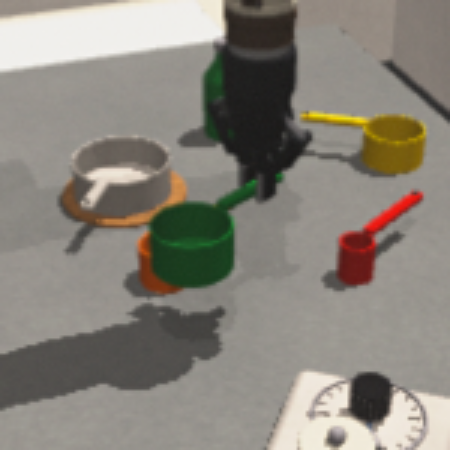

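>>> {"method": "jog_arm", "body": {
  "deltas": [
    [[0,0,-3,0,0,5,0],[0,0,0,0,0,8.5,0],[0,0,0,0,0,8.5,0],[0,0,0,0,0,8.5,0],[0,0,0,0,0,8.5,0]]
  ]
}}

```text
clock: 30.05
eef_pos: [0.5074, 0.0248, 0.1394]
tool_rot: [0.113, 0.993, -0.004, -0.015]
ft_force: [0.5, 0.1, -2.0]
grip_width: 0.0148
```

>>> {"method": "jog_arm", "body": {
  "deltas": [
    [[0,0,0,0,0,8.5,0],[0,0,0,0,0,8.5,0],[0,0,0,0,0,8.5,0],[0,0,0,0,0,8.5,0],[0,0,0,0,0,8.5,0]]
  ]
}}

```text
clock: 30.55
eef_pos: [0.5005, 0.0242, 0.1293]
tool_rot: [0.469, 0.883, -0.014, -0.021]
ft_force: [-0.5, -0.1, -0.8]
grip_width: 0.0142
```

>>> {"method": "jog_arm", "body": {
  "deltas": [
    [[0,0,0,0,0,8.5,0],[0,0,0,0,0,8.5,0],[0,0,0,0,0,8.5,0],[0,0,0,0,0,8.5,0],[0,0,0,0,0,0,0]]
  ]
}}

```text
clock: 31.05
eef_pos: [0.4933, 0.0234, 0.1194]
tool_rot: [0.708, 0.705, -0.028, -0.022]
ft_force: [0.3, -0.2, -1.2]
grip_width: 0.0144
```

```bash
python3 -c "
from h import *
to(.423,.225,.15,-4)
"
```

```text
t 31.05 tcp [0.4933 0.0234 0.1194] toolY -0.3 q [ 0.05  0.36 -0.13  1.15 -0.    1.63] w 0.0144 F [ 0.3 -0.2 -1.2]
 shift now [201.0, -73.3, -27.3] rot [-4.0, 0.6, 3.7] | shift after rot [196.2, -84.2, -30.6] dist 216
```

>>> {"method": "jog_arm", "body": {
  "deltas": [
    [[10,0,-25,-4,0.6,3.7,0],[38,-17,-15,0,0,0,0],[38,-17,-5,0,0,0,0],[38,-17,-3,0,0,0,0],[38,-17,-3,0,0,0,0]]
  ]
}}

```text
clock: 31.55
eef_pos: [0.4334, 0.189, 0.1637]
tool_rot: [0.73, 0.683, -0.006, -0.003]
ft_force: [0.8, 0.4, -0.7]
grip_width: 0.0145
```

>>> {"method": "jog_arm", "body": {
  "deltas": [
    [[30,-12,-3,0,0,0,0],[0,0,-2,0,0,0,0],[0,0,-2,0,0,0,0]]
  ]
}}

```text
clock: 31.85
eef_pos: [0.419, 0.2242, 0.1681]
tool_rot: [0.724, 0.689, -0.009, -0.004]
ft_force: [0.8, -0.6, -0.8]
grip_width: 0.0142
```

```bash
python3 -c "
from h import *
to(.423,.225,.13,-4)
G=grab();findc(G,'dipper3',(.44,.31),z=.11,yaws=1,yaw0=np.radians(-94),free=(0,1,3))
find('dipper1',near=(.43,.32),z=.006,rad=.1,yaw0=np.radians(-122),yaws=1,free=(0,1,3))
"
```

```text
t 31.85 tcp [0.419  0.2242 0.1681] toolY -2.8 q [ 0.49  0.25 -0.16  1.19  0.    2.11] w 0.0142 F [ 0.8 -0.6 -0.8]
 shift now [1.3, 4.6, 38.0] rot [-1.0, 0.4, 1.2] | shift after rot [1.1, 4.0, 38.1] dist 38
dipper3 xyz [0.4247 0.3256 0.11  ] yaw -116.4 iou 0.029 {'side': 333, 'top': 42}
dipper1 xyz [0.4272 0.3248 0.006 ] yaw -92.0 iou 0.495 ['side', 'top'] end [0.422 0.19 ]
```

>>> {"method": "jog_arm", "body": {
  "deltas": [
    [[1,4,20,-1,0.4,1.2,0],[0,0,30,0,0,0,0],[0,0,20,0,0,0,0],[0,0,0,0,0,0,0],[0,0,0,0,0,0,0]]
  ]
}}

```text
clock: 32.55
eef_pos: [0.4272, 0.2189, 0.0973]
tool_rot: [0.736, 0.677, 0.002, 0.001]
ft_force: [-0.0, -0.0, -1.0]
grip_width: 0.0144
```

```bash
python3 -c "
from h import *
to(.423,.225,.055,-4)
"
```

```text
t 32.55 tcp [0.4272 0.2189 0.0973] toolY -4.8 q [ 0.47  0.3  -0.28  0.98 -0.    2.13] w 0.0144 F [-0. -0. -1.]
 shift now [5.7, -4.9, 42.3] rot [0.2, -0.0, -0.8] | shift after rot [5.8, -4.7, 42.3] dist 43
```

>>> {"method": "jog_arm", "body": {
  "deltas": [
    [[6,-5,15,0.2,0,-0.8,0],[0,0,15,-0.3,0,0,0],[0,0,5,0,0,0,0],[0,0,0,0,0,0,0]]
  ]
}}

```text
clock: 32.95
eef_pos: [0.4271, 0.2255, 0.0662]
tool_rot: [0.732, 0.681, 0.006, 0.003]
ft_force: [0.7, -0.8, -1.0]
grip_width: 0.0145
```

```bash
python3 -c "
from h import *
to(.423,.225,.051,-4)
"
```

```text
t 32.95 tcp [0.4271 0.2255 0.0662] toolY -4.2 q [ 0.49  0.34 -0.32  0.89 -0.    2.13] w 0.0145 F [ 0.7 -0.8 -1. ]
 shift now [-0.8, -4.3, 15.1] rot [0.7, -0.3, -0.2] | shift after rot [-0.8, -4.1, 15.2] dist 16
```

>>> {"method": "jog_arm", "body": {
  "deltas": [
    [[0,-4,5,0.8,-0.3,0,0],[0,0,5,0.2,0,0,0],[0,0,3,0,0,0,0]]
  ]
}}

```text
clock: 33.25
eef_pos: [0.4253, 0.2266, 0.0552]
tool_rot: [0.733, 0.681, 0.0, -0.001]
ft_force: [-0.5, -0.2, -1.3]
grip_width: 0.0144
```

>>> {"method": "jog_arm", "body": {
  "deltas": [
    [[0,0,2,0.1,0,0,0],[0,0,2,0,0,0,0]]
  ]
}}

```text
clock: 33.45
eef_pos: [0.4255, 0.2266, 0.051]
tool_rot: [0.733, 0.681, -0.0, -0.002]
ft_force: [-0.5, -4.2, 4.9]
grip_width: 0.0148
```

>>> {"method": "jog_arm", "body": {
  "deltas": [
    [[0,0,0,0,0,0,36],[0,0,0,0,0,0,36],[0,0,-1,0,0,0,36],[0,0,-25,0,0,0,36],[0,0,-45,0,0,0,36]]
  ]
}}

```text
clock: 33.95
eef_pos: [0.4215, 0.2245, 0.1183]
tool_rot: [0.733, 0.681, -0.006, -0.004]
ft_force: [0.3, 0.5, 0.3]
grip_width: 0.0357
```

>>> {"method": "jog_arm", "body": {
  "deltas": [
    [[-20,20,-45,0,0,-4,50],[0,0,-3,0,0,-8.5,50],[0,0,-3,0,0,-8.5,50],[0,0,-3,0,0,-8.5,50],[0,0,-3,0,0,-8.5,50]]
  ]
}}

```text
clock: 34.45
eef_pos: [0.4451, 0.2054, 0.1847]
tool_rot: [0.466, 0.885, 0.002, -0.001]
ft_force: [-0.9, -0.5, -0.5]
grip_width: 0.0499
```

>>> {"method": "jog_arm", "body": {
  "deltas": [
    [[0,0,-3,0,0,-8.5,50],[0,0,-3,0,0,-8.5,50],[0,0,-3,0,0,-8.5,50],[0,0,-3,0,0,-8.5,50],[0,0,-3,0,0,-8.5,50]]
  ]
}}

```text
clock: 34.95
eef_pos: [0.4453, 0.2056, 0.2021]
tool_rot: [0.109, 0.994, 0.003, 0.001]
ft_force: [0.2, -0.0, -0.7]
grip_width: 0.0501
```

>>> {"method": "jog_arm", "body": {
  "deltas": [
    [[0,0,-3,0,0,-8.5,50],[0,0,-3,0,0,-8.5,50],[0,0,-3,0,0,-8.5,50],[0,0,-3,0,0,-8.5,50],[0,0,-3,0,0,-8.5,50]]
  ]
}}

```text
clock: 35.45
eef_pos: [0.4451, 0.2059, 0.219]
tool_rot: [-0.262, 0.965, 0.003, 0.003]
ft_force: [0.1, -0.4, -0.9]
grip_width: 0.0501
```

```bash
python3 -c "
from h import *
to(.5156,.1615,.10,119.3)
G=grab();Q={}
Q['dipper3'],_=findc(G,'dipper3',(.43,.31),z=.012,yaws=1,yaw0=np.radians(-94),free=(0,1,3))
Q['dipper1'],_=find('dipper1',near=(.43,.30),z=.006,rad=.1,yaw0=np.radians(-122),yaws=1,free=(0,1,3))
Q['dipper4'],_=find('dipper4',rad=.08,yaws=1,yaw0=.51)
Q['dipper5'],_=find('dipper5',rad=.08,yaws=1,yaw0=.57)
A=cv2.resize(G['side'][140:240,170:290,::-1],None,fx=4,fy=4);B=cv2.resize(G['top'][150:250,150:240,::-1],None,fx=3.4,fy=4)
cv2.imwrite('pics/p6.png',np.hstack([A,B]))
"
```

```text
t 35.45 tcp [0.4451 0.2059 0.219 ] toolY 120.4 q [ 0.43  0.22 -0.05  1.29  0.01 -0.1 ] w 0.0501 F [ 0.1 -0.4 -0.9]
 shift now [-37.5, -74.6, 118.9] rot [0.3, 0.4, 1.1] | shift after rot [-39.8, -73.2, 119.0] dist 145
dipper3 xyz [0.4316 0.3219 0.012 ] yaw -118.2 iou 0.083 {'side': 333, 'top': 107}
dipper1 xyz [0.4253 0.3255 0.006 ] yaw -102.2 iou 0.302 ['side', 'top'] end [0.397 0.194]
dipper4 xyz [0.4324 0.113  0.0008] yaw 30.4 iou 0.858 ['side', 'top'] end [0.549 0.181]
dipper5 xyz [0.6445 0.0427 0.0022] yaw 29.8 iou 0.79 ['side', 'top'] end [0.762 0.11 ]
```

View pics/p6.png

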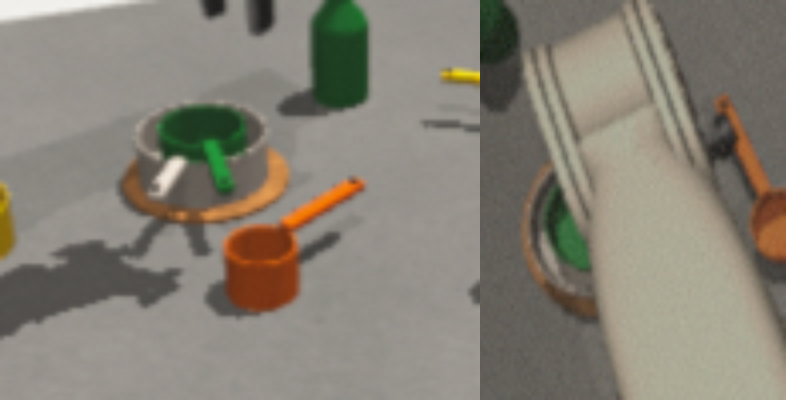

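>>> {"method": "jog_arm", "body": {
  "deltas": [
    [[-20,-37,25,0.3,0.4,0.4,50],[-20,-37,45,0,0,0,50],[0,0,35,0,0,0,50],[0,0,10,0,0,0,50],[0,0,0,0,0,0,50]]
  ]
}}

```text
clock: 36.35
eef_pos: [0.5157, 0.1646, 0.1082]
tool_rot: [-0.254, 0.967, 0.0, 0.003]
ft_force: [0.5, 0.2, 0.3]
grip_width: 0.0499
```

```bash
python3 -c "
from h import *
to(.516,.162,.06,120)
"
```

```text
t 36.35 tcp [0.5157 0.1646 0.1082] toolY 119.5 q [ 0.31  0.4  -0.1   1.06  0.   -0.21] w 0.0499 F [0.5 0.2 0.3]
 shift now [1.3, -2.4, 48.1] rot [-0.1, 0.3, -0.5] | shift after rot [1.1, -2.4, 48.2] dist 48
```

>>> {"method": "jog_arm", "body": {
  "deltas": [
    [[1,-2,25,-0.1,0.4,-0.5,50],[0,0,20,-0.1,0.3,0,50],[0,0,10,0,0.2,0,50],[0,0,0,0,0,0,50]]
  ]
}}

```text
clock: 36.75
eef_pos: [0.5186, 0.1651, 0.0582]
tool_rot: [-0.259, 0.966, 0.0, -0.001]
ft_force: [-0.0, 0.1, 0.1]
grip_width: 0.0502
```

```bash
python3 -c "
from h import *
to(.516,.162,.037,120)
"
```

```text
t 36.75 tcp [0.5186 0.1651 0.0582] toolY 120.1 q [ 0.31  0.46 -0.15  0.96  0.   -0.22] w 0.0502 F [-0.   0.1  0.1]
 shift now [3.7, -1.4, 21.2] rot [0.1, -0.1, 0.1] | shift after rot [3.8, -1.4, 21.2] dist 22
```

>>> {"method": "jog_arm", "body": {
  "deltas": [
    [[4,-2,10,0.1,0.2,0,50],[0,0,8,0,0.2,0,50],[0,0,4,0,0,0,50],[0,0,0,0,0,0,50]]
  ]
}}

```text
clock: 37.15
eef_pos: [0.5181, 0.1625, 0.0387]
tool_rot: [-0.26, 0.966, -0.002, -0.001]
ft_force: [0.4, -0.4, -0.1]
grip_width: 0.0495
```

>>> {"method": "jog_arm", "body": {
  "deltas": [
    [[0,0,0,0,0,0,0],[0,0,0,0,0,0,0],[0,0,0,0,0,0,0],[0,0,0,0,0,0,0]]
  ]
}}

```text
clock: 37.55
eef_pos: [0.5184, 0.1625, 0.0394]
tool_rot: [-0.26, 0.966, -0.002, -0.001]
ft_force: [0.3, -0.5, 0.0]
grip_width: 0.0143
```

```bash
python3 -c "
from h import *
to(.516,.162,.037,120)
"
```

```text
t 37.55 tcp [0.5184 0.1625 0.0394] toolY 120.1 q [ 0.31  0.48 -0.17  0.91 -0.   -0.22] w 0.0143 F [ 0.3 -0.5  0. ]
 shift now [2.4, 0.8, 2.4] rot [-0.2, -0.1, 0.1] | shift after rot [2.4, 0.8, 2.4] dist 3
```

>>> {"method": "jog_arm", "body": {
  "deltas": [
    [[0,0,-15,0,0,0,0],[0,0,-30,0,0,0,0],[0,0,-40,0,0,0,0],[0,0,-40,0,0,0,0],[0,0,-10,0,0,0,0]]
  ]
}}

```text
clock: 38.05
eef_pos: [0.5163, 0.1622, 0.1755]
tool_rot: [-0.26, 0.966, -0.002, -0.005]
ft_force: [1.1, 0.1, -1.0]
grip_width: 0.0144
```

```bash
python3 -c "
from h import *
to(.43,.32,.15,24)
o=get_obs()['eef_pos'];G=grab()
M={'side':masks_of('dipper1','side')}
for m in M['side']:
  c=np.median(G['side'][m['pixels']],0)
  if c[0]>2*c[2] and c[0]>1.6*c[1]: 
    K={'side':m['pixels'].astype(float)};print(m['at'],c,[ (z,round(iou('dipper4',[.432+o[0]-.517,.1135+o[1]-.163,z,np.radians(30)],K),2)) for z in (0,o[2]-.045,o[2]-.0385)])
"
```

```text
t 38.05 tcp [0.5163 0.1622 0.1755] toolY 120.1 q [ 0.31  0.36  0.02  1.24 -0.   -0.22] w 0.0144 F [ 1.1  0.1 -1. ]
 shift now [-4.8, 179.8, 25.3] rot [0.4, -0.5, -83.9] | shift after rot [-179.2, 14.6, 25.5] dist 182
[232.7, 173.0] [123.  54.  22.] [(0, np.float64(0.0)), (np.float64(0.13050527532886813), np.float64(0.69)), (np.float64(0.1370052753288681), np.float64(0.78))]
[298.7, 198.2] [122.  30.  27.] [(0, np.float64(0.0)), (np.float64(0.13050527532886813), np.float64(0.0)), (np.float64(0.1370052753288681), np.float64(0.0))]
```

>>> {"method": "jog_arm", "body": {
  "deltas": [
    [[0,0,-3,0.4,-0.5,5,0],[0,0,-3,0,0,8.5,0],[0,0,-3,0,0,8.5,0],[0,0,-3,0,0,8.5,0],[0,0,-3,0,0,8.5,0]]
  ]
}}

```text
clock: 38.7
eef_pos: [0.5066, 0.1591, 0.1727]
tool_rot: [0.084, 0.996, -0.01, -0.012]
ft_force: [-0.3, -0.9, -1.1]
grip_width: 0.0143
```

>>> {"method": "jog_arm", "body": {
  "deltas": [
    [[0,0,-3,0,0,8.5,0],[0,0,-3,0,0,8.5,0],[0,0,-3,0,0,8.5,0],[0,0,-3,0,0,8.5,0],[0,0,-3,0,0,8.5,0]]
  ]
}}

```text
clock: 39.2
eef_pos: [0.499, 0.1566, 0.1732]
tool_rot: [0.443, 0.896, -0.023, -0.017]
ft_force: [-0.5, -0.2, -1.4]
grip_width: 0.0145
```

>>> {"method": "jog_arm", "body": {
  "deltas": [
    [[0,0,-3,0,0,8.5,0],[0,0,-3,0,0,5,0],[0,0,-2,0,0,0,0],[0,0,0,0,0,0,0]]
  ]
}}

```text
clock: 39.6
eef_pos: [0.4939, 0.1547, 0.1713]
tool_rot: [0.547, 0.837, -0.032, -0.02]
ft_force: [0.4, -0.4, -0.5]
grip_width: 0.0144
```

```bash
cat > nest.py <<'E'
from h import *
def nest(G,n,z,yaw,C=(.4327,.3248),cams=("side","top"),R=32):
    M={}
    for c in cams:
        m=cmask(G,n,c,C,z+.03)
        if m is None: continue
        h=cv2.cvtColor(np.ascontiguousarray(G[c]),cv2.COLOR_RGB2HSV).astype(int)
        a,b={"dipper3":(50,85),"dipper4":(5,17),"dipper5":(170,4)}[n];H,S=h[...,0],h[...,1]
        ok=((H>=a)&(H<=b) if a<b else (H>=a)|(H<=b))&(S>110)
        # region: dilated predicted silhouette above outer rims
        p=sil(c,n,[*C,z,np.radians(yaw)])>.3
        M[c]=(ok&(cv2.dilate(p.astype(np.uint8),np.ones((9,9)))>0)).astype(float)
    # visible parts only: handle + ring of rim; fit handle box and rim
    def part(c,q):
        im=np.zeros((384,512),np.uint8)
        r=DR[n];P=[cyl(r,.045,.05),box(r-.003,.135,.016,.047,.057)]
        for X in P:
            cv2.fillConvexPoly(im,np.round(cv2.convexHull(proj(c,place(X,q)).astype(np.float32))*16).astype(np.int32),255,cv2.LINE_AA,4)
        return im/255.
    def f(x):
        q=[*x[:2],z,x[2]];return -np.mean([np.minimum(part(c,q),m).sum()/np.maximum(part(c,q),m).sum() for c,m in M.items()])
    x0=np.array([*C,np.radians(yaw)])
    r=minimize(f,x0,method="Nelder-Mead",options=dict(initial_simplex=x0+np.vstack([np.zeros(3),np.diag([.006,.006,.1])]),xatol=1e-4,fatol=1e-5))
    print(n,"axis",r.x[:2].round(4),"yaw",np.degrees(r.x[2]).round(1),"iou",-round(r.fun,3),{c:int(m.sum()) for c,m in M.items()});return r.x
E
python3 -c "
from nest import *
to(.473,.234,.15,24)
G=grab()
nest(G,'dipper3',.012,-94,cams=['side']);nest(G,'dipper3',.012,-94,cams=['top'])
"
```

```text
t 39.6 tcp [0.4939 0.1547 0.1713] toolY 23.7 q [ 0.31  0.37  0.02  1.3  -0.01  1.47] w 0.0144 F [ 0.4 -0.4 -0.5]
 shift now [81.0, 14.3, 20.1] rot [-4.3, 0.1, -0.3] | shift after rot [80.9, 13.2, 21.3] dist 85
dipper3 axis [0.4281 0.3129] yaw -95.4 iou 0.763 {'side': 249}
dipper3 axis [0.434  0.3213] yaw -106.5 iou 0.409 {'top': 265}
```

>>> {"method": "jog_arm", "body": {
  "deltas": [
    [[10,0,0,-4.3,0.1,-0.3,0],[35,6,0,0,0,0,0],[34,6,5,0,0,0,0],[0,0,0,0,0,0,0],[0,0,0,0,0,0,0]]
  ]
}}

```text
clock: 40.2
eef_pos: [0.4702, 0.2321, 0.1625]
tool_rot: [0.544, 0.839, -0.002, -0.001]
ft_force: [0.5, -1.2, -1.9]
grip_width: 0.0144
```

```bash
python3 -c "
from nest import *
to(.472,.232,.12,24)
G=grab();o=get_obs()['eef_pos']
s=6;im=cv2.resize(G['side'][:,:,::-1],None,fx=s,fy=s,interpolation=cv2.INTER_CUBIC)
def circ(x,y,z,r,col):
  P=np.c_[x+r*np.cos(A),y+r*np.sin(A),0*A+z];cv2.polylines(im,[np.round((proj('side',P)+.5)*s).astype(np.int32)],True,col,1)
circ(.430,.323,.056,.066,(255,0,255));circ(.4327,.3248,.062,.044,(0,255,255));circ(o[0]-.0404,o[1]+.0907,o[2]-.0394,.033,(255,255,0))
cv2.imwrite('pics/p7.png',im[115*s:205*s,180*s:270*s])
"
```

```text
t 40.2 tcp [0.4702 0.2321 0.1625] toolY 24.1 q [ 0.46  0.33 -0.05  1.19 -0.    1.61] w 0.0144 F [ 0.5 -1.2 -1.9]
 shift now [-0.8, 1.8, 42.5] rot [-0.2, 0.1, 0.1] | shift after rot [-0.8, 1.6, 42.5] dist 43
```

View pics/p7.png

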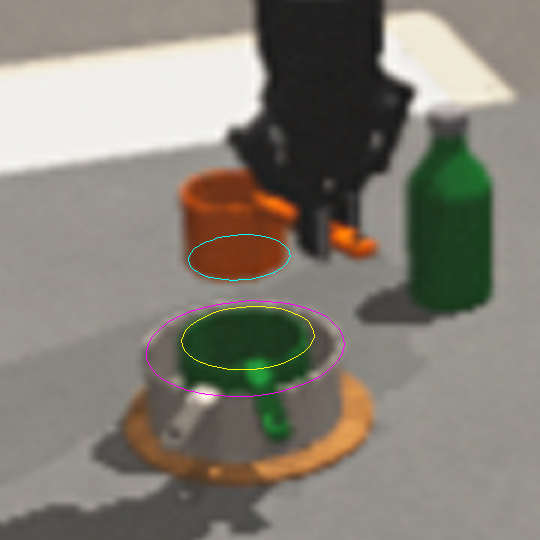

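>>> {"method": "jog_arm", "body": {
  "deltas": [
    [[1,3,20,-0.2,0.1,0.1,0],[0,0,30,-0.2,0.2,0,0],[0,0,15,0,0,0,0],[0,0,0,0,0,0,0]]
  ]
}}

```text
clock: 40.7
eef_pos: [0.476, 0.2308, 0.0974]
tool_rot: [0.547, 0.837, 0.004, 0.001]
ft_force: [-0.4, -0.2, -1.0]
grip_width: 0.0142
```

```bash
python3 -c "
from h import *
to(.473,.234,.062,24)
"
```

```text
t 40.7 tcp [0.476  0.2308 0.0974] toolY 23.7 q [ 0.45  0.39 -0.15  1.02  0.    1.61] w 0.0142 F [-0.4 -0.2 -1. ]
 shift now [4.0, -1.7, 35.4] rot [0.4, -0.2, -0.3] | shift after rot [4.1, -1.4, 35.4] dist 36
```

>>> {"method": "jog_arm", "body": {
  "deltas": [
    [[4,-1,4,0.4,-0.2,-0.3,0],[0,0,12,0.2,0,0,0],[0,0,8,0,0,0,0],[0,0,0,0,0,0,0]]
  ]
}}

```text
clock: 41.1
eef_pos: [0.4756, 0.2336, 0.0739]
tool_rot: [0.546, 0.838, -0.0, 0.0]
ft_force: [-0.5, -1.4, -0.4]
grip_width: 0.0144
```

```bash
python3 -c "
from h import *
to(.473,.234,.057,24)
"
```

```text
t 41.1 tcp [0.4756 0.2336 0.0739] toolY 23.8 q [ 0.46  0.42 -0.17  0.98 -0.    1.61] w 0.0144 F [-0.5 -1.4 -0.4]
 shift now [1.4, -2.2, 16.9] rot [-0.0, 0.0, -0.2] | shift after rot [1.4, -2.2, 16.9] dist 17
```

>>> {"method": "jog_arm", "body": {
  "deltas": [
    [[1,-2,5,0,0,0,0],[0,0,5,0,0,0,0],[0,0,4,0,0,0,0]]
  ]
}}

```text
clock: 41.4
eef_pos: [0.4741, 0.2342, 0.06]
tool_rot: [0.546, 0.838, 0.001, 0.001]
ft_force: [-0.7, 0.5, -1.1]
grip_width: 0.0143
```

>>> {"method": "jog_arm", "body": {
  "deltas": [
    [[0,0,2,0,0,0,0],[0,0,2,0,0,0,0]]
  ]
}}

```text
clock: 41.6
eef_pos: [0.4745, 0.2336, 0.0562]
tool_rot: [0.546, 0.838, 0.001, 0.002]
ft_force: [1.0, -5.5, 9.0]
grip_width: 0.0146
```

>>> {"method": "jog_arm", "body": {
  "deltas": [
    [[0,0,0,0,0,0,36],[0,0,0,0,0,0,36],[0,0,-1,0,0,0,36],[0,0,-25,0,0,0,36],[0,0,-45,0,0,0,36]]
  ]
}}

```text
clock: 42.1
eef_pos: [0.4699, 0.232, 0.1228]
tool_rot: [0.546, 0.838, -0.005, -0.002]
ft_force: [0.7, 0.1, 0.2]
grip_width: 0.0357
```

>>> {"method": "jog_arm", "body": {
  "deltas": [
    [[-25,30,-30,0,0,-5,50],[-25,30,0,0,0,-8.5,50],[0,0,-2,0,0,-8.5,50],[0,0,-2,0,0,-8.5,50],[0,0,-2,0,0,-8.5,50]]
  ]
}}

```text
clock: 42.6
eef_pos: [0.5522, 0.2159, 0.1672]
tool_rot: [0.229, 0.973, 0.001, 0.001]
ft_force: [0.0, 0.2, 0.2]
grip_width: 0.0494
```

>>> {"method": "jog_arm", "body": {
  "deltas": [
    [[0,0,-2,0,0,-8.5,50],[0,0,-2,0,0,-8.5,50],[0,0,-2,0,0,-8.5,50],[0,0,-2,0,0,-8.5,50],[0,0,-2,0,0,-8.5,50]]
  ]
}}

```text
clock: 43.1
eef_pos: [0.5522, 0.2165, 0.1775]
tool_rot: [-0.144, 0.99, 0.001, 0.001]
ft_force: [0.1, -0.7, -0.2]
grip_width: 0.0503
```

>>> {"method": "jog_arm", "body": {
  "deltas": [
    [[0,0,-2,0,0,-8.5,50],[0,0,-2,0,0,-6,50],[0,0,-2,0,0,0,50]]
  ]
}}

```text
clock: 43.4
eef_pos: [0.552, 0.2169, 0.1837]
tool_rot: [-0.271, 0.963, 0.001, 0.001]
ft_force: [0.2, 0.6, 0.1]
grip_width: 0.0501
```

```bash
python3 -c "
from nest import *
to(.7122,.0815,.10,119.8)
G=grab()
for c in (['side','top'],['side'],['top']):
  find('dipper5',near=(.65,.06),rad=.08,yaws=1,yaw0=.52,cams=c,free=(0,1,3))
nest(G,'dipper4',.018,-66,cams=['side']);nest(G,'dipper3',.012,-94,cams=['side'])
nest(G,'dipper4',.018,-66,cams=['top'])
"
```

```text
t 43.4 tcp [0.552  0.2169 0.1837] toolY 121.5 q [ 0.37  0.45  0.18  1.3   0.   -0.18] w 0.0501 F [0.2 0.6 0.1]
 shift now [-65.8, -199.3, 83.5] rot [0.1, 0.2, 1.7] | shift after rot [-71.7, -197.1, 83.7] dist 226
dipper5 xyz [0.6496 0.0433 0.    ] yaw 29.7 iou 0.751 ['top'] end [0.767 0.11 ]
dipper5 not found
dipper5 xyz [0.6496 0.0433 0.    ] yaw 29.7 iou 0.751 ['top'] end [0.767 0.11 ]
dipper4 axis [0.432  0.3197] yaw -67.9 iou 0.758 {'side': 239}
dipper3 axis [0.427 0.31 ] yaw -94.9 iou 0.301 {'side': 98}
dipper4 axis [0.4339 0.3263] yaw -60.7 iou 0.469 {'top': 224}
```

>>> {"method": "jog_arm", "body": {
  "deltas": [
    [[-17,-49,0,0.1,0.2,1.7,50],[-17,-46,0,0,0,0,50],[-17,-46,10,0,0,0,50],[-17,-46,20,0,0,0,50],[0,0,0,0,0,0,50]]
  ]
}}

```text
clock: 44.2
eef_pos: [0.7033, 0.0905, 0.1506]
tool_rot: [-0.257, 0.966, 0.0, -0.002]
ft_force: [-0.1, -0.1, -1.2]
grip_width: 0.0502
```

```bash
python3 -c "
from nest import *
to(.712,.0807,.10,119.8)
G=grab()
for c in (['side','top'],['side'],['top']): findc(G,'dipper5',(.65,.05),yaws=1,yaw0=.52,cams=c,free=(0,1,3))
"
```

```text
t 44.2 tcp [0.7033 0.0905 0.1506] toolY 119.8 q [ 0.13  0.72  0.55  1.41 -0.   -0.39] w 0.0502 F [-0.1 -0.1 -1.2]
 shift now [-2.9, -12.9, 50.6] rot [0.1, -0.2, -0.0] | shift after rot [-2.7, -12.8, 50.6] dist 52
dipper5 xyz [0.6468 0.0434 0.    ] yaw 32.2 iou 0.767 {'side': 271}
dipper5 xyz [0.6468 0.0434 0.    ] yaw 32.2 iou 0.767 {'side': 271}
dipper5 none
```

>>> {"method": "jog_arm", "body": {
  "deltas": [
    [[-2,-11,20,0,-0.2,-1,50],[0,0,35,0,0,0,50],[0,0,20,0,0,0,50],[0,0,5,0,0,0,50],[0,0,0,0,0,0,50]]
  ]
}}

```text
clock: 44.8
eef_pos: [0.709, 0.0926, 0.0815]
tool_rot: [-0.27, 0.963, 0.002, 0.007]
ft_force: [0.1, -0.9, 0.2]
grip_width: 0.0502
```

```bash
python3 -c "
from nest import *
to(.712,.0825,.037,121)
"
```

```text
t 44.8 tcp [0.709  0.0926 0.0815] toolY 121.4 q [ 0.13  0.75  0.43  1.24  0.01 -0.42] w 0.0502 F [ 0.1 -0.9  0.2]
 shift now [3.3, -10.2, 44.4] rot [-0.0, 0.8, 0.4] | shift after rot [2.6, -10.2, 44.5] dist 46
```

>>> {"method": "jog_arm", "body": {
  "deltas": [
    [[1,-10,0,0,0.8,0.4,50],[0,0,0,0,0,0,50],[0,0,10,0,0,0,50]]
  ]
}}

```text
clock: 45.1
eef_pos: [0.7157, 0.0869, 0.0793]
tool_rot: [-0.269, 0.963, -0.001, 0.005]
ft_force: [0.8, 1.0, -0.2]
grip_width: 0.05
```

```bash
python3 -c "
from nest import *
to(.712,.0825,.037,121)
"
```

```text
t 45.1 tcp [0.7157 0.0869 0.0793] toolY 121.2 q [ 0.12  0.77  0.45  1.25  0.   -0.42] w 0.05 F [ 0.8  1.  -0.2]
 shift now [5.9, -1.7, 42.2] rot [-0.2, 0.6, 0.2] | shift after rot [5.5, -1.9, 42.3] dist 43
```

>>> {"method": "jog_arm", "body": {
  "deltas": [
    [[6,-4,12,-0.2,0.7,0,50],[0,0,15,0,0.3,0,50],[0,0,10,0,0.2,0,50],[0,0,0,0,0,0,50]]
  ]
}}

```text
clock: 45.5
eef_pos: [0.7109, 0.0808, 0.0384]
tool_rot: [-0.269, 0.963, -0.001, -0.007]
ft_force: [-1.4, 0.5, -1.7]
grip_width: 0.0498
```

```bash
python3 -c "
from nest import *
to(.712,.0825,.037,121)
"
```

```text
t 45.5 tcp [0.7109 0.0808 0.0384] toolY 121.2 q [ 0.12  0.8   0.42  1.2  -0.   -0.43] w 0.0498 F [-1.4  0.5 -1.7]
 shift now [-1.8, 0.9, 1.4] rot [0.1, -0.8, 0.2] | shift after rot [-1.8, 0.9, 1.4] dist 2
```

Good; close, lift and check by the side view mask.

>>> {"method": "jog_arm", "body": {
  "deltas": [
    [[0,0,0,0,-0.8,0,50],[0,0,0,0,0,0,0],[0,0,0,0,0,0,0],[0,0,0,0,0,0,0],[0,0,0,0,0,0,0]]
  ]
}}

```text
clock: 46.0
eef_pos: [0.7108, 0.0809, 0.038]
tool_rot: [-0.269, 0.963, 0.001, 0.0]
ft_force: [-0.3, 0.5, -0.8]
grip_width: 0.0146
```

```bash
python3 -c "
from nest import *
to(.712,.0825,.037,121)
G=grab();findc(G,'dipper5',(.65,.05),yaws=1,yaw0=.54,cams=['side'],free=(0,1,3))
"
```

```text
t 46.0 tcp [0.7108 0.0809 0.038 ] toolY 121.2 q [ 0.11  0.79  0.4   1.17  0.   -0.43] w 0.0146 F [-0.3  0.5 -0.8]
 shift now [-1.9, 0.8, 1.0] rot [0.1, 0.0, 0.2] | shift after rot [-1.9, 0.8, 1.0] dist 2
dipper5 xyz [0.6465 0.0416 0.    ] yaw 37.9 iou 0.701 {'side': 242}
```

>>> {"method": "jog_arm", "body": {
  "deltas": [
    [[0,0,-15,0,0,0,0],[0,0,-30,0,0,0,0],[20,0,-40,0,0,0,0],[20,0,-40,0,0,0,0],[20,0,-10,0,0,0,0]]
  ]
}}

```text
clock: 46.6
eef_pos: [0.6586, 0.0503, 0.1775]
tool_rot: [-0.27, 0.963, 0.001, -0.002]
ft_force: [1.0, -1.3, 0.3]
grip_width: 0.0145
```

```bash
python3 -c "
from nest import *
to(.5,.23,.16,58)
G=grab();o=get_obs()['eef_pos']
a=np.radians(31.2);p=o[:2]-.076*np.r_[np.cos(a),np.sin(a)]
findc(G,'dipper5',p,z=o[2]-.039,yaws=1,yaw0=a,cams=['side'],free=(0,1,3));print(p)
"
```

```text
t 46.6 tcp [0.6586 0.0503 0.1775] toolY 121.4 q [ 0.08  0.59  0.4   1.38  0.   -0.47] w 0.0145 F [ 1.  -1.3  0.3]
 shift now [41.8, 235.9, 18.3] rot [0.1, -0.2, 63.4] | shift after rot [229.7, 68.4, 17.5] dist 240
dipper5 xyz [0.5979 0.0158 0.1371] yaw 37.8 iou 0.684 {'side': 276}
[0.59174309 0.00980569]
```

>>> {"method": "jog_arm", "body": {
  "deltas": [
    [[0,0,-3,0,0,5,0],[0,0,-3,0,0,8.5,0],[0,0,-3,0,0,8.5,0],[0,0,-3,0,0,8.5,0],[0,0,-3,0,0,8.5,0]]
  ]
}}

```text
clock: 47.2
eef_pos: [0.6573, 0.0505, 0.1906]
tool_rot: [0.074, 0.997, 0.0, -0.004]
ft_force: [0.3, -0.5, -0.6]
grip_width: 0.0144
```

>>> {"method": "jog_arm", "body": {
  "deltas": [
    [[0,0,-3,0,0,8.5,0],[0,0,-3,0,0,8.5,0],[0,0,-3,0,0,7,0],[0,0,-2,0,0,0,0]]
  ]
}}

```text
clock: 47.6
eef_pos: [0.6581, 0.0523, 0.1988]
tool_rot: [0.283, 0.959, -0.001, -0.006]
ft_force: [0.7, -0.3, 0.3]
grip_width: 0.0147
```

```bash
python3 -c "
from nest import *
to(.4975,.285,.16,58)
"
```

```text
t 47.6 tcp [0.6581 0.0523 0.1988] toolY 57.1 q [0.08 0.6  0.46 1.45 0.   0.65] w 0.0147 F [ 0.7 -0.3  0.3]
 shift now [260.8, 108.2, 41.3] rot [-0.3, -0.7, -0.9] | shift after rot [259.5, 112.2, 38.8] dist 285
```

>>> {"method": "jog_arm", "body": {
  "deltas": [
    [[40,18,3,-0.3,-0.7,-0.9,0],[44,19,3,0,0,0,0],[44,19,3,0,0,0,0],[44,19,3,0,0,0,0],[44,19,3,0,0,0,0]]
  ]
}}

```text
clock: 48.1
eef_pos: [0.5261, 0.2475, 0.1798]
tool_rot: [0.274, 0.962, -0.001, 0.001]
ft_force: [0.0, 0.1, -1.7]
grip_width: 0.0145
```

>>> {"method": "jog_arm", "body": {
  "deltas": [
    [[40,17,5,0,0,0,0],[0,0,0,0,0,0,0],[0,0,0,0,0,0,0]]
  ]
}}

```text
clock: 48.4
eef_pos: [0.4954, 0.2903, 0.1733]
tool_rot: [0.265, 0.964, -0.001, -0.001]
ft_force: [-0.4, -0.4, -0.0]
grip_width: 0.0145
```

```bash
python3 -c "
from nest import *
to(.4975,.285,.13,58)
"
```

```text
t 48.4 tcp [0.4954 0.2903 0.1733] toolY 59.2 q [ 0.53  0.42  0.1   1.26 -0.    1.07] w 0.0145 F [-0.4 -0.4 -0. ]
 shift now [-4.6, -3.4, 43.3] rot [-0.1, -0.1, 1.2] | shift after rot [-4.6, -3.3, 43.3] dist 44
```

>>> {"method": "jog_arm", "body": {
  "deltas": [
    [[-4,-3,15,-0.1,-0.1,1.2,0],[0,0,25,0,0,0,0],[0,0,5,0,0,0,0],[0,0,0,0,0,0,0]]
  ]
}}

```text
clock: 48.8
eef_pos: [0.5008, 0.2839, 0.1281]
tool_rot: [0.275, 0.962, 0.0, 0.002]
ft_force: [0.7, 0.6, 0.1]
grip_width: 0.0149
```

```bash
python3 -c "
from nest import *
to(.4975,.285,.10,58)
G=grab();o=get_obs();p=o['eef_pos']
ty=Rn.from_quat(o['tool_rot']).as_matrix()[:,1];h=np.arctan2(ty[1],ty[0])-np.pi/2
ax=p[:2]-.0744*np.r_[np.cos(h),np.sin(h)];print('axis',ax,np.degrees(h))
s=8;im=cv2.resize(G['side'][:,:,::-1],None,fx=s,fy=s,interpolation=cv2.INTER_CUBIC)
def circ(x,y,z,r,col):
  P=np.c_[x+r*np.cos(A),y+r*np.sin(A),0*A+z];cv2.polylines(im,[np.round((proj('side',P)+.5)*s).astype(np.int32)],True,col,1)
circ(.4344,.3245,.068,.033,(255,255,0));circ(*ax,p[2]-.038,.022,(255,0,255));circ(*ax,p[2]+.012,.022,(255,0,255))
cv2.imwrite('pics/p8.png',im[135*s:195*s,195*s:260*s])
"
```

```text
t 48.8 tcp [0.5008 0.2839 0.1281] toolY 58.1 q [ 0.52  0.45  0.03  1.15 -0.    1.07] w 0.0149 F [0.7 0.6 0.1]
 shift now [3.5, -0.8, 28.1] rot [0.1, 0.2, 0.1] | shift after rot [3.4, -0.8, 28.1] dist 28
axis [0.43788753 0.32354799] -31.906263190792206
```

View pics/p8.png

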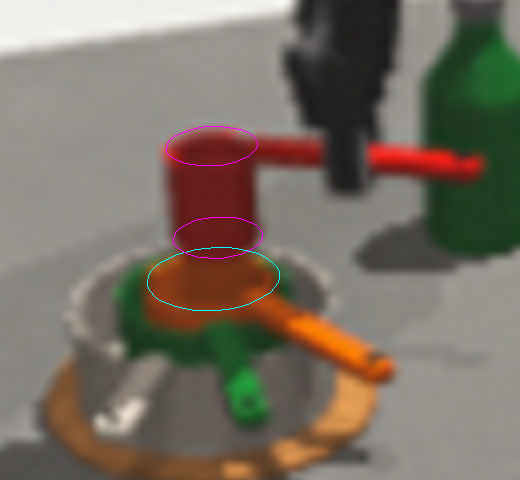

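>>> {"method": "jog_arm", "body": {
  "deltas": [
    [[5,-1,5,0.1,0.3,0.1,0],[0,0,8,0,0.2,0,0],[0,0,0,0,0,0,0]]
  ]
}}

```text
clock: 49.2
eef_pos: [0.4978, 0.2864, 0.1175]
tool_rot: [0.276, 0.961, 0.003, -0.001]
ft_force: [-0.6, 0.3, -2.1]
grip_width: 0.0148
```

```bash
python3 -c "
from nest import *
to(.496,.285,.062,58)
"
```

```text
t 49.2 tcp [0.4978 0.2864 0.1175] toolY 58.0 q [0.52 0.45 0.01 1.12 0.01 1.08] w 0.0148 F [-0.6  0.3 -2.1]
 shift now [0.5, -2.4, 55.5] rot [0.3, -0.2, -0.0] | shift after rot [0.8, -2.2, 55.5] dist 56
```

>>> {"method": "jog_arm", "body": {
  "deltas": [
    [[1,-2,10,0.3,0,0,0],[0,0,12,0,0.2,0,0],[0,0,12,0,0.2,0,0],[0,0,0,0,0,0,0]]
  ]
}}

```text
clock: 49.6
eef_pos: [0.4954, 0.2855, 0.0806]
tool_rot: [0.276, 0.961, 0.001, -0.006]
ft_force: [-0.6, -0.8, -0.6]
grip_width: 0.0146
```

```bash
python3 -c "
from nest import *
to(.496,.285,.062,58)
"
```

```text
t 49.6 tcp [0.4954 0.2855 0.0806] toolY 58.0 q [ 0.52  0.49 -0.04  1.05  0.01  1.08] w 0.0146 F [-0.6 -0.8 -0.6]
 shift now [-1.0, -0.0, 18.6] rot [-0.0, -0.7, -0.0] | shift after rot [-0.8, -0.1, 18.6] dist 19
```

Inside the orange bowl without contact; lower on.

>>> {"method": "jog_arm", "body": {
  "deltas": [
    [[0,0,5,0,-0.7,0,0],[0,0,5,0,0,0,0],[0,0,4,0,0,0,0]]
  ]
}}

```text
clock: 49.9
eef_pos: [0.4955, 0.2856, 0.0654]
tool_rot: [0.276, 0.961, -0.001, 0.001]
ft_force: [0.1, -0.2, -0.3]
grip_width: 0.0142
```

>>> {"method": "jog_arm", "body": {
  "deltas": [
    [[0,0,2,0,0,0,0],[0,0,2,0,0,0,0]]
  ]
}}

```text
clock: 50.1
eef_pos: [0.4956, 0.2856, 0.061]
tool_rot: [0.276, 0.961, -0.001, 0.001]
ft_force: [1.9, -2.7, 4.6]
grip_width: 0.0149
```

>>> {"method": "jog_arm", "body": {
  "deltas": [
    [[0,0,0,0,0,0,30],[0,0,0,0,0,0,30],[0,0,-1,0,0,0,30],[0,0,-25,0,0,0,30],[0,0,-45,0,0,0,30]]
  ]
}}

```text
clock: 50.6
eef_pos: [0.4915, 0.2835, 0.1276]
tool_rot: [0.276, 0.961, -0.005, -0.004]
ft_force: [0.7, -0.3, 0.2]
grip_width: 0.0301
```

>>> {"method": "jog_arm", "body": {
  "deltas": [
    [[0,0,-45,0,0,0,30],[-20,-40,-10,0,0,0,50],[-20,-42,0,0,0,0,50],[-20,-42,0,0,0,0,50],[-20,-42,0,0,0,0,50]]
  ]
}}

```text
clock: 51.1
eef_pos: [0.478, 0.1038, 0.1949]
tool_rot: [0.27, 0.963, 0.002, 0.004]
ft_force: [0.6, -1.1, 0.2]
grip_width: 0.0499
```

>>> {"method": "jog_arm", "body": {
  "deltas": [
    [[-10,-42,-3,0,0,0,50],[-5,-42,-3,0,0,0,50],[0,0,0,0,0,0,50],[0,0,0,0,0,0,50]]
  ]
}}

```text
clock: 51.5
eef_pos: [0.4454, 0.0163, 0.2028]
tool_rot: [0.274, 0.962, 0.002, 0.007]
ft_force: [0.5, 1.0, 0.4]
grip_width: 0.05
```

```bash
python3 -c "
from nest import *
from dial import dial
to(.496,.285,.062,58)
G=grab()
nest(G,'dipper5',.024,-32);nest(G,'dipper4',.018,-66);nest(G,'dipper3',.012,-94)
find('dipper1',near=(.43,.30),z=.006,rad=.1,yaw0=np.radians(-122),yaws=1,free=(0,1,3))
find('pot',near=(.45,-.34),z=.06,free=(0,1,2),yaw0=-.15,yaws=1)
dial((.5324,-.2317),fn='pics/d3.png')
s=5;A_=cv2.resize(G['side'][140:220,180:270,::-1],None,fx=s,fy=s,interpolation=cv2.INTER_CUBIC);B=cv2.resize(G['top'][170:240,155:220,::-1],(340,340),interpolation=cv2.INTER_CUBIC);D=cv2.resize(cv2.imread('pics/d3.png'),(260,260))
E=cv2.resize(G['side'][210:320,250:350,::-1],(236,260),interpolation=cv2.INTER_CUBIC)
o=np.zeros((600,800,3),np.uint8);o[:400,:450]=A_;o[:340,460:]=B;o[340:,460:720]=D;o[400:600,:236]=E[:200];cv2.imwrite('pics/end.png',o)
"
```

```text
t 51.5 tcp [0.4454 0.0163 0.2028] toolY 58.2 q [ 0.04  0.14 -0.2   1.22 -0.    0.59] w 0.05 F [0.5 1.  0.4]
 shift now [100.5, 253.8, 141.7] rot [0.5, 0.7, 0.2] | shift after rot [99.5, 254.7, 140.8] dist 308
dipper5 axis [0.4329 0.323 ] yaw -31.1 iou 0.626 {'side': 120, 'top': 258}
dipper4 axis [0.4336 0.3222] yaw -66.2 iou 0.5 {'side': 173, 'top': 341}
dipper3 axis [0.427 0.314] yaw -92.4 iou 0.216 {'side': 93, 'top': 95}
dipper1 xyz [0.4325 0.304  0.006 ] yaw -94.5 iou 0.188 ['side', 'top'] end [0.422 0.169]
pot xyz [ 0.4578 -0.3613 -0.0074] yaw -8.6 iou 0.944 ['top'] end [ 0.591 -0.382]
red max 38.5 centroid mm [-17.8 -43.2] r 46.7 ang -112.3
blue max 11.3 centroid mm [ -9.7 -24.9] r 26.7 ang -111.3
```

View pics/end.png

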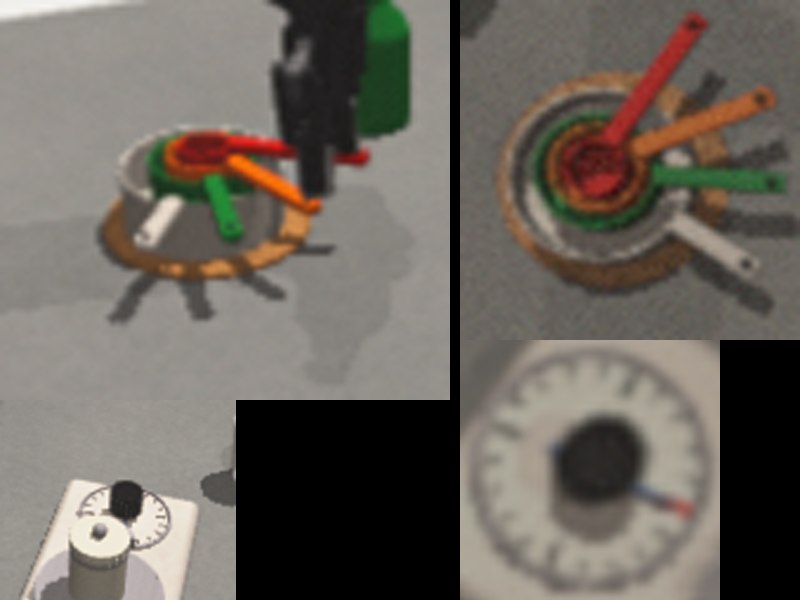

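```bash
python3 -c "
from workcell import *
print(job_done())"
```

```text
the job is handed in; nothing more can be done
None
```

I handed the job in at about 51.5 s on the robot clock, with every step done. The hand-in gave no verdict.

**What I did:**
- The white dipper went from the scale to the middle of the mat. The pot went onto the platter and the tare knob was turned about 63° clockwise.
- Green, orange and red were nested in the white dipper. Blue was absent from this scene.
- Red had been knocked a few centimetres aside, so I located it again before picking it up.

**What the last checks showed:**
- **Nest:** the last pictures show the nest centred and seated. Each dipper stopped within about 1 mm of the expected seated height. The handles lie at about -122°, -94°, -66° and -32°, which works out to 58 mm or more between handle ends by geometry.
- **Dial:** the pointer lies over the red mark, within about 1° (about 1 mm).
- **Pot:** it stands upright near the platter's centre. The two-camera fit just after I let go put it about 4 mm off centre.

**Checks that disagreed:**
- The last pot fit, from the top camera alone, gave a wrong height and an offset of about 20 mm. I put this down to having only one view.
- The automatic fits of the white and green dippers failed once they were partly hidden by the nest (overlap scores of about 0.2). For those two I relied on the pictures and on where the arm set them down.

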